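# Load the bedside swing-arm tablet tray

## Task

The day boxes in the cabinet drawer are wanted at the bed. Click the swing-arm tray round to its fourth notch, the green stud (the folded-in stop is notch nought, but the arm may have been left a notch or two out), pull the drawer right open, lay every day box from it flat and lids up in a lane of its own on the sloping tray, and only then click the loaded tray on to its sixth notch, the blue stud. Finish with the drawer pushed fully home again and all the boxes lying in their lanes, and do not knock the dropper bottle, the sharps tub, the ampoule snapper or the glasses case.

Things in the scene. Friction and masses are not known exactly. Their poses are not given: they have to be found in the camera images.
- swing (a joint): Swing arm's upright hinge, rad. 0 = folded-in stop = notch 0 (tray over drawer); grows as the arm turns clockwise seen from above, away from the drawer. A spring plunger clicks home every 20 deg: notch k at 0.349*k, k = 0 to 7 (notch 4 = 1.396, notch 6 = 2.094); between notches it springs into the nearer one. A crest takes about 4.5 N sideways at the handle. Starts in notch 0, 1 or 2
- hub_axis (a point): Point on the arm's upright turning axis, 122 mm above the table, on top of the aluminium bar (34 mm wide, underside 110 mm up). Local x points along the bar to the handle. Below it an orange pointer on the bar's tail runs over the dark index plate with one stud per notch: small white ones, a large green one for notch 4, a large blue one for notch 6
- handle (a point): Centre of the handle, a black upright round grip 20 mm in diameter, from 138 to 208 mm above the table, on the bar between hub and tray, 100 mm from the hub axis; this point is 180 mm up. It turns with the arm. 25 mm are clear between grip and tray. Best taken from above
- tray_mid (a point): Centre of the top of the clear tray's deck, 150 mm up, 255 mm from the hub axis; turns with the arm. Local x: level, outward along the bar; y: down the 14 deg slope; z: deck normal. Deck 240 (x) by 126 mm (y). Ribs 4 mm high and wide at x = -118, -58, 0, 58, 118 mm part it into 4 lanes along y, centres x = -87, -29, 29, 87. Low edge: lip 12 mm high, inner face y = 63; upper edge open
- drawer (a joint): Slide of the cabinet's drawer, m. 0 = pushed fully home, 0.185 = pulled fully out towards the robot. It resists with about 3 N and stays where it is left; it starts 60 to 85 mm open, with the day boxes inside, partly under the cabinet top
- drawer_pull (a point): Middle of the drawer's pull: a level steel bar 120 mm long, 11 mm thick, 80 mm up, 35 mm out from the panel. Moves with the drawer. Local x: the way it closes. Panel 436 mm wide, 4 to 102 mm up, home it stands 20 mm proud of the cabinet (440 wide, 260 deep, 110 high). Inside 400 (y) by 200 mm (x), from 55 mm beyond the bar; grey rubber floor 12 mm up, walls up to 59
- box_blue_mid (a point): Centre of the day box with blue lids (or absent): a plastic tablet box 100 mm long (local x), 32 mm wide (local y), 25 mm high, about 70 g, four blue lids on top (local z points out through the lids), white below. This point is 12.5 mm above its underside
- box_green_mid (a point): Centre of the day box with green lids (or absent): a plastic tablet box 100 mm long (local x), 32 mm wide (local y), 25 mm high, about 70 g, four green lids on top (local z points out through the lids), white below. This point is 12.5 mm above its underside
- box_orange_mid (a point): Centre of the day box with orange lids (or absent): a plastic tablet box 100 mm long (local x), 32 mm wide (local y), 25 mm high, about 70 g, four orange lids on top (local z points out through the lids), white below. This point is 12.5 mm above its underside
- box_violet_mid (a point): Centre of the day box with violet lids (or absent): a plastic tablet box 100 mm long (local x), 32 mm wide (local y), 25 mm high, about 70 g, four violet lids on top (local z points out through the lids), white below. This point is 12.5 mm above its underside
- dropper_bottle: Cobalt glass dropper bottle standing on the table, 38 mm in diameter, 97 mm high; origin at the centre of its underside. Not part of the job: leave it alone
- sharps_tub: Yellow sharps tub with snap lid, 116 mm in diameter, 97 mm high; origin at the centre of its underside. Not part of the job: leave it alone
- ampoule_snapper: Steel ampoule snapper lying on the table, 117 mm long, 26 mm wide, 10 mm high; origin at the centre of its underside. Not part of the job: leave it alone
- glasses_case: Blue glasses case, 70 x 165 x 40 mm; origin at the centre of its underside. Not part of the job: leave it alone
Mind the look-alikes: they are no part of the job. Leave any pink or yellow look-alike of the part that bears box_orange_mid alone.

How it is judged (in metres and radians):
On the way, in this order (a step that is already met when the one before it is completed fails the run):
1. the tray rests in its fourth notch (value of joint swing between 1.31628 and 1.47628 rad and velocity of joint swing between -0.08 and 0.08 rad/s), for 0.3 s.
2. with the tray still in its fourth notch, every day box lies flat, lids up, in a lane of the tray (all of step 1 and z of box_blue_mid in the frame of tray_mid between 0.0095 and 0.0155 m and x of box_blue_mid in the frame of tray_mid between -0.104 and 0.104 m and y of box_blue_mid in the frame of tray_mid between -0.022 and 0.016 m and angle between the z axis of each of box_blue_mid, box_green_mid, box_orange_mid, box_violet_mid and the z axis of tray_mid, either way round below 0.06 rad and angle between the x axis of each of box_blue_mid, box_green_mid, box_orange_mid, box_violet_mid and the y axis of tray_mid, either way round below 0.26 rad and angle between each of box_blue_mid, box_green_mid, box_orange_mid, box_violet_mid's own z axis and vertical below 0.6 rad and z of box_green_mid in the frame of tray_mid between 0.0095 and 0.0155 m and x of box_green_mid in the frame of tray_mid between -0.104 and 0.104 m and y of box_green_mid in the frame of tray_mid between -0.022 and 0.016 m and z of box_orange_mid in the frame of tray_mid between 0.0095 and 0.0155 m and x of box_orange_mid in the frame of tray_mid between -0.104 and 0.104 m and y of box_orange_mid in the frame of tray_mid between -0.022 and 0.016 m and z of box_violet_mid in the frame of tray_mid between 0.0095 and 0.0155 m and x of box_violet_mid in the frame of tray_mid between -0.104 and 0.104 m and y of box_violet_mid in the frame of tray_mid between -0.022 and 0.016 m), for 0.3 s.
At the end, for the whole second after the job is handed in: Arm at rest in notch 6 (2.094 +-0.08 rad); drawer home (within 8 mm); every day box present lies lids up, flat on the deck between ribs (3 mm, 0.06 rad), along the slope (0.26 rad), no more than 9 mm over the upper edge (value of joint swing between 2.01442 and 2.17442 rad and velocity of joint swing between -0.08 and 0.08 rad/s and value of joint drawer below 0.008 m and z of box_blue_mid in the frame of tray_mid between 0.0095 and 0.0155 m and x of box_blue_mid in the frame of tray_mid between -0.104 and 0.104 m and y of box_blue_mid in the frame of tray_mid between -0.022 and 0.016 m and angle between the z axis of each of box_blue_mid, box_green_mid, box_orange_mid, box_violet_mid and the z axis of tray_mid, either way round below 0.06 rad and angle between the x axis of each of box_blue_mid, box_green_mid, box_orange_mid, box_violet_mid and the y axis of tray_mid, either way round below 0.26 rad and angle between each of box_blue_mid, box_green_mid, box_orange_mid, box_violet_mid's own z axis and vertical below 0.6 rad and z of box_green_mid in the frame of tray_mid between 0.0095 and 0.0155 m and x of box_green_mid in the frame of tray_mid between -0.104 and 0.104 m and y of box_green_mid in the frame of tray_mid between -0.022 and 0.016 m and z of box_orange_mid in the frame of tray_mid between 0.0095 and 0.0155 m and x of box_orange_mid in the frame of tray_mid between -0.104 and 0.104 m and y of box_orange_mid in the frame of tray_mid between -0.022 and 0.016 m and z of box_violet_mid in the frame of tray_mid between 0.0095 and 0.0155 m and x of box_violet_mid in the frame of tray_mid between -0.104 and 0.104 m and y of box_violet_mid in the frame of tray_mid between -0.022 and 0.016 m); the robot touches nothing.
It fails at once if the robot knocks against the dropper bottle, sharps tub, ampoule snapper or glasses case (3 N) (contact force between any of the fingers, the arm and dropper_bottle above 3 N or contact force between any of the fingers, the arm and sharps_tub above 3 N or contact force between any of the fingers, the arm and ampoule_snapper above 3 N or contact force between any of the fingers, the arm and glasses_case above 3 N).
Of box_blue, box_green, box_orange, box_violet only 2 to 4 are there at a start; the rules pass over those that are not, and their reading is None.
At some moment in a run one of box_blue, box_green, box_orange, box_violet may be knocked a few centimetres aside while the robot is not near it.
Once in a run the grip may slacken for a moment while it holds something.
It also fails if it takes over 210 s, if anything falls off the work surface, if the arm or the gripper's body presses on something with over 40 N, if the wrist force passes 120 N, or if a joint passes its speed limit or range.

## Robot

A 6-joint arm with a two-finger parallel gripper is mounted at the origin on the work surface. World frame = base frame: x ahead of the robot, y to its left, z up, the work surface at z = 0. Lengths are in m, angles in degrees, forces in N, time in s.
With the tool pointing down it reaches from about 0.25 to 0.725 m from the base axis. Payload 9.7 kg.
Tool frame: the origin (TCP) lies between the finger pads; the fingertips stand 11 mm ahead of it and the grasp point (between the pads) lies 8 mm behind it; y points along the fingers, x is the direction in which the jaws open and shut, and the axes are right-handed (so a half turn about y gives the same grasp; the last joint's range is limited). The gripper opens to 85 mm and grips with 20 to 120 N. Pads are 22 mm wide; open, the fingers measure 114 mm over their backs; the gripper's body (76 mm by 85 mm) begins 54 mm behind the grasp point. The pads swing forward as they close: fully open they stand 13 mm farther back than shut.
Start: joints at [-73.74, 4.979, 10.078, 95.1, 0, 90], TCP at [0.154, -0.528, 0.242] pointing down, gripper open.
Joint ranges: [-179.16, 179.16], [-48.56, 103.87], [-65.8, 70.77], [-126.05, 130.52], [-82.76, 87.17], [-180, 180]. Speed limits (degrees/s): [127.2, 127.2, 147.25, 180, 180, 180].

## Interface

Orientations are given as [roll, pitch, yaw] about the fixed x, y, z axes, in that order (R = Rz(yaw) Ry(pitch) Rx(roll)).
In Python, from workcell import bot, vision gives the robot as it stands. The module is installed in compiled form; this text tells all that it offers.
- The arm moves only by the shell command python3 -m crank 'ROWS' [OPENING] [FORCE]. ROWS is text: rows parted by semicolons, each of 6 numbers parted by spaces: the shift along the tool's x, y, z in m, then the turn, a rotation vector about the tool's x, y, z in rad. A call has 1 to 8 rows; each row is the pose to reach, as a shift and turn from the pose commanded when the call began, along the tool's axes at that moment; what a row does not reach only later rows make up. A row lasts 1/10 s, in which the tool goes at most 50 mm and 8.59 degrees, less where a joint would pass 70% of its speed; a pose out of reach is approached as far as the arm can. A call with a gripper value outside its range is refused whole. OPENING is the gripper's target within -1 to 1 (shut at 1, half-way at 0, fully open at -1), set as the call begins (- or left out, the last holds). The fingers move at their own pace and stop on an object; FORCE is the grip in N (left out, the last holds). Time passes only in rows, so rows that repeat a pose let the fingers close. It gives the time, the measured TCP pose, the force and the opening at its end, in the units of the state.
- bot.get_obs(): the state, without advancing time (a new reading comes with each control period).
- vision.camera(name): name is "side" or "top"; returns the picture (480x640x3 uint8, red, green, blue); there is no depth.
- vision.get_calibration(name): a dict with "fx", "fy", "cx", "cy" (pixels), "distortion" ([k1, k2, p1, p2, k3] as OpenCV has them; the pictures are not rectified), "rvec" (rotation vector, rad) and "tvec" (3), from world to camera coordinates, as OpenCV has them. Camera axes: x right, y down, z forward; pixel columns grow to the right and rows downward; lengths in m; the calibration is good to about 2 mm. A picture is of the moment at which its call begins. get_calibration takes no time and is no camera call.
- bot.job_done(): hands the job in, once; it reports no verdict.
The state is a dict: "time": time; "q": joint angles; "qd": joint speeds; "joint_efforts": joint torques, N m; "ee_pos": TCP position; "tcp_rot": TCP orientation; "wrist_force": force on the tool from outside, world axes, zero at the start; "torque": the same for the moment, N m; "opening": finger opening in m.
Only numpy, scipy, OpenCV 4.12 (cv2) and the standard library are available. Lean on these libraries where they do the work, as an engineer would, in place of code of your own. Each camera call takes 0.05 s, during which the arm holds its last target. There are 200 camera calls.

## Working session

There is one attempt and no reset: what is moved stays moved. The work goes in short steps, Python scripts to look and compute and a shell command to move; the robot and the scene stay as the last step left them, time stands still between calls to the robot, and variables do not carry over. Pictures are saved under pics/ and viewed, about 12 in all and at most 16, crops included, and the job is handed in when it is done.

```bash
mkdir -p pics; cat > h.py <<'E'
import numpy as np, cv2
from scipy.spatial.transform import Rotation as R
from workcell import bot, vision
def cal(n):
    c=vision.get_calibration(n)
    K=np.array([[c['fx'],0,c['cx']],[0,c['fy'],c['cy']],[0,0,1]]);return K,np.array(c['distortion'],float),np.array(c['rvec'],float),np.array(c['tvec'],float)
def px(n,P):
    K,d,r,t=cal(n);return cv2.projectPoints(np.array(P,float).reshape(-1,1,3),r,t,K,d)[0][:,0]
def world(n,uv,z):
    K,d,r,t=cal(n);uv=np.array(uv,float).reshape(-1,1,2)
    a=cv2.undistortPoints(uv,K,d)[:,0];M=cv2.Rodrigues(r)[0];C=-M.T@t.ravel()
    D=np.c_[a,np.ones(len(a))]@M
    z=np.broadcast_to(z,len(a));return C+D*((z-C[2])/D[:,2])[:,None]
def snap(n,f,crop=None,k=1):
    im=vision.camera(n)[:,:,::-1].copy()
    cv2.imwrite('pics/raw_'+f,im)
    if crop: x0,y0,x1,y1=crop; im=im[y0:y1,x0:x1]
    if k!=1: im=cv2.resize(im,None,fx=k,fy=k,interpolation=cv2.INTER_CUBIC)
    cv2.imwrite('pics/'+f,im)
def togo(p,rot=None):
    """shift in tool axes from present TCP to world p; turn rotvec to R"""
    o=bot.get_obs();T=R.from_euler('xyz',o['tcp_rot'],degrees=True)
    s=T.inv().apply(np.array(p)-np.array(o['ee_pos']))
    w=(T.inv()*rot).as_rotvec() if rot is not None else None
    print('shift',s.round(4),'turn',None if w is None else w.round(4))
E
python3 - <<'E'
from h import *
snap('top','t0.png');snap('side','s0.png')
print(bot.get_obs())
for n in('top','side'):
    K,d,r,t=cal(n);M=cv2.Rodrigues(r)[0];print(n,K[0,0],-M.T@t.ravel(),M[2])
E
```

```text
{'time': 0.1, 'q': array([-7.37397814e+01,  5.00844146e+00,  1.00399071e+01,  9.50999474e+01,
       -1.00719171e-03,  9.00009605e+01]), 'qd': array([ 0.03402869, -0.00129269,  0.17285335,  0.00384247, -0.05669811,
        0.00793815]), 'joint_efforts': array([-4.77281774e-04, -5.21557832e+01,  4.65656161e+01,  1.58710202e-02,
       -1.49666494e-05,  6.69291438e-06]), 'ee_pos': array([ 0.15394249, -0.52781953,  0.24165741]), 'tcp_rot': array([-9.00010083e+01,  6.84817296e-02, -7.37407419e+01]), 'wrist_force': array([-0.81298398, -0.78174238,  0.18660999]), 'torque': array([-0.0045481 , -0.01383481, -0.04378576]), 'opening': 0.08572867443318934}
top 490.96397421750305 [ 0.45993872 -0.03485227  1.36235951] [ 0.04383824 -0.03151896 -0.99854132]
side 580.0963323715501 [-0.00792327  0.7198058   1.27539799] [ 0.36670077 -0.51870588 -0.77231778]
```

View pics/t0.png

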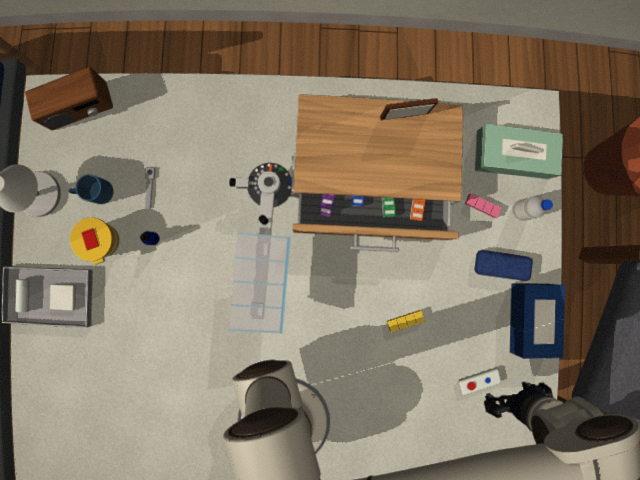

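View pics/s0.png

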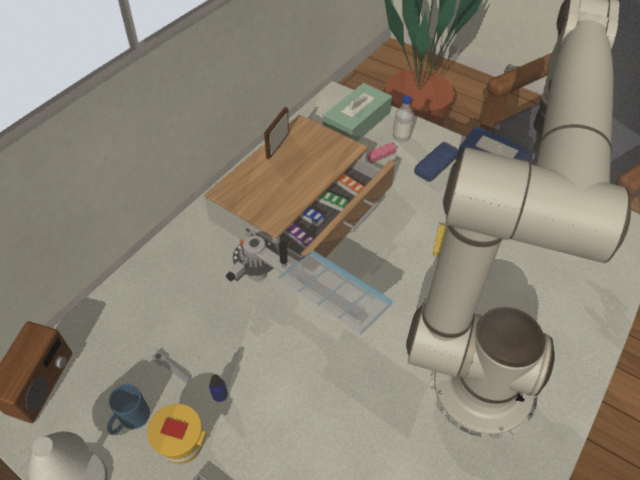

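```bash
python3 - <<'E'
from h import *
a=cv2.imread('pics/raw_t0.png')[155:255,220:470];a=cv2.resize(a,(800,320),interpolation=cv2.INTER_CUBIC)
b=cv2.imread('pics/raw_s0.png')[200:330,200:400];b=cv2.resize(b,(430,280),interpolation=cv2.INTER_CUBIC)
c=cv2.imread('pics/raw_t0.png')[157:210,225:300];c=cv2.resize(c,(370,280),interpolation=cv2.INTER_CUBIC)
cv2.imwrite('pics/c0.png',np.vstack([a,np.hstack([b,c])]))
h=world('top',[[269,182]],.122)[0];print('hub',h)
print('handle top',world('top',[[263.5,219]],.208),'tray far corners',world('top',[[230,330],[283,332],[238,235],[290,237]],[.135,.165,.135,.165]))
print('side hub',world('side',[[254,243]],.122),'handle',world('side',[[283,237]],.208))
print('pull',world('top',[[357,247],[397,249]],.08))
print('boxes',world('top',[[327,204],[358,201],[389,207],[417.5,209]],.037))
print('obst',world('top',[[150,238],[93,240],[151,188],[503,264],[484,206],[406,321]],[.09,.097,.01,.04,.02,.02]))
E
```

```text
hub [0.64842757 0.04899772 0.122     ]
handle top [[0.54726754 0.05341084 0.208     ]] tray far corners [[ 0.27362849  0.13502223  0.135     ]
 [ 0.2767393   0.00186267  0.165     ]
 [ 0.51104189  0.12156325  0.135     ]
 [ 0.50825296 -0.00918844  0.165     ]]
side hub [[0.65325806 0.04234641 0.122     ]] handle [[0.55883344 0.03844686 0.208     ]]
pull [[ 0.49004745 -0.18350909  0.08      ]
 [ 0.48740915 -0.28972157  0.08      ]]
boxes [[ 0.60568128 -0.10427934  0.037     ]
 [ 0.61638111 -0.18862995  0.037     ]
 [ 0.60253744 -0.27416673  0.037     ]
 [ 0.59949276 -0.35348438  0.037     ]]
obst [[ 0.49901996  0.35799729  0.09      ]
 [ 0.48946058  0.50937432  0.097     ]
 [ 0.64093379  0.38601365  0.01      ]
 [ 0.45354831 -0.59913232  0.04      ]
 [ 0.61602795 -0.54975184  0.02      ]
 [ 0.29063888 -0.33127138  0.02      ]]
```

View pics/c0.png

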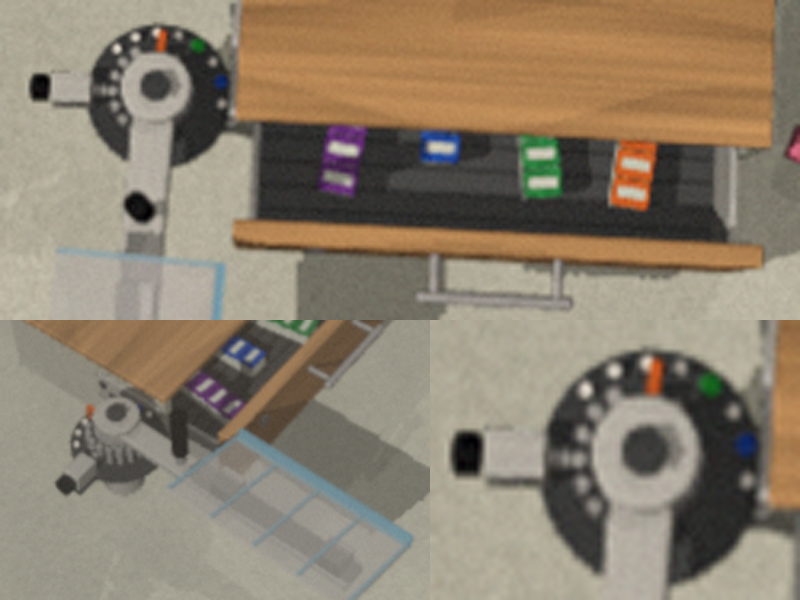

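```bash
cat >> h.py <<'E'
def trayframe(hub,phi):  # phi: direction angle of bar (deg, world)
    x=np.array([np.cos(np.radians(phi)),np.sin(np.radians(phi)),0]);h=np.cross([0,0,1],x)
    s=np.radians(14);y=h*np.cos(s)-np.array([0,0,np.sin(s)]);return np.array([hub[0],hub[1],.150])+.255*x,np.c_[x,y,np.cross(x,y)]
E
python3 - <<'E'
from h import *
from scipy.optimize import least_squares as ls
L=np.array([[-.12,-.063,0],[.12,-.063,0],[.12,.065,.012],[-.12,.065,.012]])
uvt=np.array([[238,235],[230,330],[283,332],[290,237]])
uvs=np.array([[391,301],[357,328]]) # far low , far up
def pr(p):
    o,M=trayframe(p[:2],p[2]);P=o+L@M.T
    c,s=np.cos(np.radians(p[2])),np.sin(np.radians(p[2]))
    g=[p[0]+.1*c,p[1]+.1*s,.173]
    return np.r_[px('top',P)-uvt,px('side',P[[2,1]])-uvs,px('top',[g])-[263,219.7],px('side',[g])-[283.5,251]]
r=ls(lambda p:pr(p).ravel(),[.65,.046,177],x_scale=[.01,.01,1]);print(r.x,r.fun.reshape(-1,2).round(1))
print('pull',world('top',[[350.6,248.1],[398.7,250]],.08))
print('panel top',world('top',[[293.5,225.5],[459,231.8]],.102),'cab front',world('top',[[295,193],[461,200.5]],.11))
E
```

```text
[6.49939269e-01 4.82731781e-02 1.76699924e+02] [[ 0.4 -3.6]
 [-0.  -0.4]
 [-0.6  0.8]
 [ 0.4 -0.9]
 [ 0.5 -1.6]
 [ 3.3  4.5]
 [ 1.4 -0.8]
 [-0.9  0.9]]
pull [[ 0.48674119 -0.16671882  0.08      ]
 [ 0.48488222 -0.29431564  0.08      ]]
panel top [[ 0.54060289 -0.01601762  0.102     ]
 [ 0.5360651  -0.45013524  0.102     ]] cab front [[ 0.62367042 -0.01767658  0.11      ]
 [ 0.61792264 -0.45221376  0.11      ]]
```

```bash
python3 -m crank '0 0 0 0 0.14 0; 0 -0.05 0 0 0.14 0; 0 -0.08 0 0 0.28 0;0 -0.08 0 0 0.28 0' ; python3 -c "
from workcell import bot;print(bot.get_obs()['q'])"
```

```text
time: 0.5
ee_pos: [0.1542, -0.5285, 0.3263]
tcp_rot: [-89.9, -0.3, -90.0]
wrist_force: [-0.0, -1.2, 0.1]
opening: 0.0852
[-7.37398950e+01  7.69395837e+00  2.25918690e+01  1.04593307e+02
 -7.54317011e-05  1.06305217e+02]
```

```bash
P='-0.36 0 0.24 0 -1.1 0'; true; python3 -m crank '-0.36 0 0.24 0 -1.1 0;-0.36 0 0.24 0 -1.1 0;-0.36 0 0.24 0 -1.1 0;-0.36 0 0.24 0 -1.1 0;-0.36 0 0.24 0 -1.1 0;-0.36 0 0.24 0 -1.1 0;-0.36 0 0.24 0 -1.1 0;-0.36 0 0.24 0 -1.1 0'
python3 - <<'E'
from h import *
togo([.55,.054,.30],R.from_euler('xyz',[-90,0,87],degrees=True));print(bot.get_obs()['q'])
E
```

```text
time: 1.3
ee_pos: [0.3752, -0.1924, 0.3217]
tcp_rot: [-90.0, 0.0, -26.4]
wrist_force: [1.3, -1.3, -1.1]
opening: 0.0854
shift [0.047  0.0217 0.2985] turn [-4.0000e-04 -1.9794e+00 -2.0000e-04]
[-2.71545105e+01 -9.74253142e+00  4.88623059e+00  1.04649265e+02
  1.42733347e-03  8.92576901e+01]
```

```bash
python3 -m crank '0.047 0.02 0.298 0 -1.14 0;0.047 0.02 0.298 0 -1.14 0;0.047 0.02 0.298 0 -1.14 0;0.047 0.02 0.298 0 -1.14 0;0.047 0.02 0.298 0 -1.14 0;0.047 0.02 0.298 0 -1.14 0;0.047 0.02 0.298 0 -1.14 0;0.047 0.02 0.298 0 -1.14 0'
python3 - <<'E'
from h import *
togo([.55,.054,.24],R.from_euler('xyz',[-90,0,87],degrees=True));print(bot.get_obs()['q'])
E
```

```text
time: 2.1
ee_pos: [0.5513, 0.0523, 0.3001]
tcp_rot: [-89.9, 0.2, 39.1]
wrist_force: [0.2, 0.5, 0.3]
opening: 0.0857
shift [0.0003 0.0601 0.002 ] turn [-0.0028 -0.8363 -0.0018]
[5.41605450e+00 7.49133977e+00 1.93484798e+01 1.02042702e+02
 1.35332143e-03 5.63304401e+01]
```

```bash
python3 -m crank '0 0.0 0.002 0 -0.836 0;0 0.0 0.002 0 -0.836 0;0 0.0 0.002 0 -0.836 0;0 0.0 0.002 0 -0.836 0;0 0.06 0.002 0 -0.836 0;0 0.06 0.002 0 -0.836 0;0 0.06 0.002 0 -0.836 0;0 0.06 0.002 0 -0.836 0'
python3 - <<'E'
from h import *
togo([.55,.054,.18],R.from_euler('xyz',[-90,0,87],degrees=True))
im=vision.camera('side')[:,:,::-1][180:330,200:400]
im2=vision.camera('top')[:,:,::-1][160:280,200:360]
cv2.imwrite('pics/g1.png',np.hstack([cv2.resize(im,(400,300),interpolation=2),cv2.resize(im2,(400,300),interpolation=2)]))
E
```

```text
time: 2.9
ee_pos: [0.5495, 0.0522, 0.2427]
tcp_rot: [-90.0, -0.0, 86.3]
wrist_force: [0.3, 0.9, 0.1]
opening: 0.0855
shift [ 0.0018  0.0627 -0.0003] turn [ 0.0002 -0.0118  0.    ]
```

View pics/g1.png

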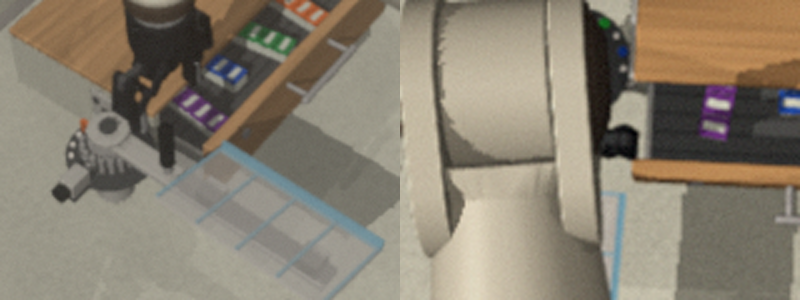

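```bash
python3 - <<'E'
from h import *
p=px('side',[[.5495,.0522,.2427],[.55,.054,.208],[.55,.054,.138]]);print((p-[200,180])*2)
E
python3 -m crank '0.002 0.03 0 0 -0.012 0;0.002 0.065 0 0 -0.012 0;0.002 0.065 0 0 -0.012 0'
```

```text
[[164.10984215 105.98050413]
 [164.04410816 125.57328352]
 [166.36068519 161.36995602]]
time: 3.3
ee_pos: [0.5483, 0.0541, 0.174]
tcp_rot: [-89.7, 0.0, 87.1]
wrist_force: [0.6, 0.3, -0.3]
opening: 0.0854
```

```bash
python3 -m crank '0 0 0 0 0 0;0 0 0 0 0 0;0 0 0 0 0 0;0 0 0 0 0 0;0 0 0 0 0 0;0 0 0 0 0 0;0 0 0 0 0 0;0 0 0 0 0 0' 0.33 20
python3 - <<'E'
from h import *
hub=np.array([.650,.048]);T=R.from_euler('xyz',[-90,0,87],degrees=True)
p0=np.array([.5483,.0541])
for a in range(5,51,5):
    phi=np.radians(176.7-a);p=hub+.1*np.array([np.cos(phi),np.sin(phi)]);print(a,T.inv().apply(np.r_[p-p0,0]).round(3),round(np.radians(a),3))
E
```

```text
time: 4.1
ee_pos: [0.5496, 0.0542, 0.1773]
tcp_rot: [-90.0, -0.0, 87.1]
wrist_force: [-0.4, -0.3, -0.1]
opening: 0.0283
5 [ 0.008  0.    -0.002] 0.087
10 [ 0.017  0.    -0.003] 0.175
15 [ 0.026  0.    -0.005] 0.262
20 [ 0.034  0.    -0.008] 0.349
25 [ 0.042  0.    -0.011] 0.436
30 [ 0.05  -0.    -0.016] 0.524
35 [ 0.057 -0.    -0.02 ] 0.611
40 [ 0.064 -0.    -0.026] 0.698
45 [ 0.07  -0.    -0.032] 0.785
50 [ 0.076 -0.    -0.038] 0.873
```

```bash
python3 -m crank '0.008 0 -0.001 0 0.087 0;0.017 0 -0.002 0 0.175 0;0.022 0 -0.003 0 0.22 0;0.026 0 -0.005 0 0.262 0;0.030 0 -0.006 0 0.305 0;0.034 0 -0.008 0 0.349 0;0.034 0 -0.008 0 0.349 0;0.034 0 -0.008 0 0.349 0'
python3 -m crank '0 0 0 0 0 0'
python3 - <<'E'
from h import *
hub=np.array([.650,.048]);o=bot.get_obs();T=R.from_euler('xyz',[-90,0,67.1],degrees=True)
print(o['ee_pos'],o['tcp_rot']);p0=hub+.1*np.array([np.cos(np.radians(156.7)),np.sin(np.radians(156.7))])
for a in range(5,26,5):
    phi=np.radians(156.7-a);p=hub+.1*np.array([np.cos(phi),np.sin(phi)]);print(a,T.inv().apply(np.r_[p-p0,0]).round(3),round(np.radians(a),3))
E
```

```text
time: 4.9
ee_pos: [0.5594, 0.0878, 0.1772]
tcp_rot: [-90.0, -0.0, 67.2]
wrist_force: [-0.8, -0.0, 0.3]
opening: 0.0287
time: 5.0
ee_pos: [0.5592, 0.0873, 0.1772]
tcp_rot: [-90.0, 0.1, 67.2]
wrist_force: [-0.2, -2.8, -0.7]
opening: 0.0286
[0.55921557 0.08726363 0.17720943] [-9.00122746e+01  5.07303033e-02  6.71903115e+01]
5 [ 0.009  0.    -0.   ] 0.087
10 [ 0.017 -0.    -0.002] 0.175
15 [ 0.026 -0.    -0.004] 0.262
20 [ 0.034 -0.    -0.006] 0.349
25 [ 0.042 -0.    -0.01 ] 0.436
```

```bash
python3 -m crank '0.008 0 0 0 0.087 0;0.017 0 -0.002 0 0.175 0;0.022 0 -0.003 0 0.22 0;0.026 0 -0.004 0 0.262 0;0.030 0 -0.005 0 0.305 0;0.034 0 -0.006 0 0.349 0;0.034 0 -0.006 0 0.349 0;0.034 0 -0.006 0 0.349 0'
python3 -m crank '0 0 0 0 0 0;0 0 0 0 0 0' 0 
python3 - <<'E'
from h import *
im=vision.camera('side')[:,:,::-1][180:330,200:400]
im2=vision.camera('top')[:,:,::-1][160:310,180:380]
cv2.imwrite('pics/g2.png',np.hstack([cv2.resize(im,(400,300),interpolation=2),cv2.resize(im2,(400,300),interpolation=2)]))
E
```

```text
time: 5.8
ee_pos: [0.5779, 0.1165, 0.1772]
tcp_rot: [-90.0, 0.0, 47.2]
wrist_force: [-1.0, -3.4, 0.3]
opening: 0.029
time: 6.0
ee_pos: [0.5781, 0.1168, 0.1774]
tcp_rot: [-90.0, -0.0, 47.2]
wrist_force: [-0.5, 0.5, -0.9]
opening: 0.043
```

View pics/g2.png

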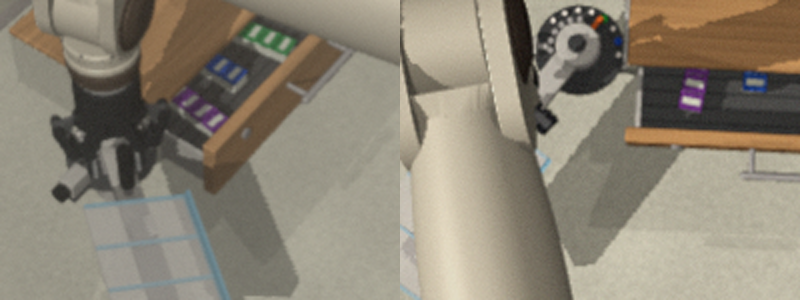

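```bash
python3 -m crank '0 -0.05 0 0 0 0;0 -0.08 0 0 0 0;-0.05 -0.10 -0.03 0 0.14 0;-0.316 -0.10 -0.169 0 0.82 0;-0.316 -0.10 -0.169 0 0.82 0;-0.316 -0.10 -0.169 0 0.82 0;-0.316 -0.10 -0.169 0 0.82 0;-0.316 -0.10 -0.169 0 0.82 0' -0.4
python3 -m crank '0 0 0 0 0 0;0 0 0 0 0 0' 0.33
python3 - <<'E'
from h import *
togo([.486,-.230,.16],R.from_euler('xyz',[-90,0,-.7],degrees=True))
E
```

```text
time: 6.9
ee_pos: [0.5023, -0.1725, 0.2769]
tcp_rot: [-90.0, -0.1, -0.1]
wrist_force: [1.5, -1.5, 0.2]
opening: 0.0597
time: 7.1
ee_pos: [0.5027, -0.1719, 0.2767]
tcp_rot: [-90.0, -0.0, 0.1]
wrist_force: [-0.1, -0.1, -0.1]
opening: 0.0318
shift [-0.0169  0.1166 -0.0582] turn [-0.0004  0.0132  0.0006]
```

```bash
python3 -m crank '-0.017 0 -0.058 0 0.013 0;-0.017 0.05 -0.058 0 0.013 0;-0.017 0.117 -0.058 0 0.013 0;-0.017 0.117 -0.058 0 0.013 0;-0.017 0.117 -0.058 0 0.013 0'
python3 - <<'E'
from h import *
togo([.486,-.230,.076])
im=vision.camera('side')[:,:,::-1][100:280,280:480]
im2=vision.camera('top')[:,:,::-1][170:320,280:480]
print((px('side',[.486,-.230,.080])-[280,100])*2,(px('top',[.486,-.230,.080])-[280,170])*2)
cv2.imwrite('pics/g3.png',np.hstack([cv2.resize(im,(400,360),interpolation=2),np.vstack([cv2.resize(im2,(400,300),interpolation=2),np.zeros((60,400,3),np.uint8)])]))
E
```

```text
time: 7.6
ee_pos: [0.4853, -0.227, 0.1563]
tcp_rot: [-89.9, 0.3, -0.4]
wrist_force: [-0.2, 0.7, -0.2]
opening: 0.0284
shift [ 0.0011  0.0803 -0.0032] turn None
[[169.30752075 234.04731137]] [[189.1042622  157.96190548]]
```

View pics/g3.png

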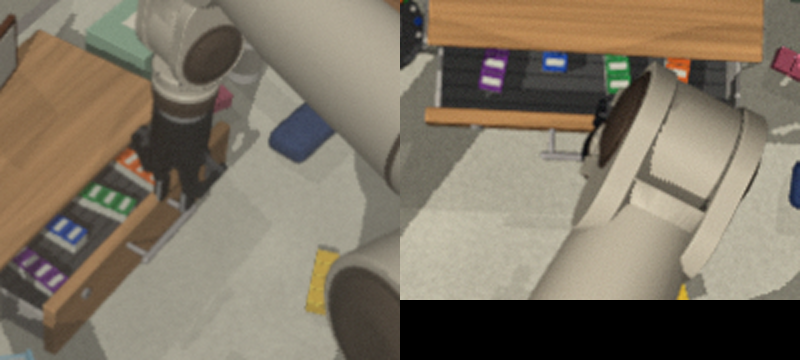

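```bash
python3 -m crank '0.001 0.03 0 0 0 0;0.001 0.055 0 0 0 0;0.001 0.08 0 0 0 0;0.001 0.08 0 0 0 0'
python3 -m crank '0 0 0 0 0 0;0 0 0 0 0 0;0 0 0 0 0 0;0 0 0 0 0 0' 1 50
```

```text
time: 8.1
ee_pos: [0.487, -0.2281, 0.0786]
tcp_rot: [-89.9, 0.1, -0.5]
wrist_force: [-0.2, 0.0, -0.5]
opening: 0.0287
time: 8.5
ee_pos: [0.4884, -0.229, 0.082]
tcp_rot: [-90.0, -0.2, -0.6]
wrist_force: [-0.1, 3.0, 6.5]
opening: 0.0089
```

```bash
python3 -m crank '-0.015 0 0 0 0 0;-0.03 0 0 0 0 0;-0.045 0 0 0 0 0;-0.06 0 0 0 0 0;-0.075 0 0 0 0 0;-0.09 0 0 0 0 0;-0.1 0 0 0 0 0;-0.1 0 0 0 0 0'
python3 -m crank '-0.003 0 0 0 0 0;-0.006 0 0 0 0 0;-0.006 0 0 0 0 0'
```

```text
time: 9.3
ee_pos: [0.3872, -0.2269, 0.082]
tcp_rot: [-89.9, -0.2, -0.6]
wrist_force: [-1.9, 11.5, 10.9]
opening: 0.0089
time: 9.6
ee_pos: [0.3823, -0.2268, 0.082]
tcp_rot: [-89.9, -0.2, -0.5]
wrist_force: [-0.1, 13.4, 10.7]
opening: 0.0088
```

```bash
python3 -m crank '-0.003 0 0 0 0 0;-0.006 0 0 0 0 0;-0.006 0 0 0 0 0'

```

```text
time: 9.9
ee_pos: [0.3818, -0.2268, 0.0821]
tcp_rot: [-89.8, -0.9, -0.4]
wrist_force: [34.8, 13.2, -9.8]
opening: 0.0091
```

```bash
python3 -m crank '0.006 0 0 0 0 0;0.006 0 0 0 0 0;0.006 0 0 0 0 0' 0.33
python3 -m crank '0 -0.04 0 0 0 0;0 -0.08 0 0 0 0;0 -0.13 0 0 0 0;-0.18 -0.2 -0.27 0 0 0;-0.18 -0.2 -0.27 0 0 0;-0.18 -0.2 -0.27 0 0 0;-0.18 -0.2 -0.27 0 0 0;-0.18 -0.2 -0.27 0 0 0'
python3 -m crank '-0.04 0 -0.08 0 0 0;-0.04 0 -0.08 0 0 0;-0.04 0 -0.08 0 0 0' -0.3
python3 - <<'E'
from h import *
snap('side','s4.png');snap('top','t4.png')
a=cv2.imread('pics/raw_t4.png')[150:350,180:480];a=cv2.resize(a,(800,533),interpolation=2);cv2.imwrite('pics/t4.png',a)
E
```

```text
time: 10.2
ee_pos: [0.3812, -0.2281, 0.0802]
tcp_rot: [-90.0, -0.0, -0.6]
wrist_force: [-0.7, 0.4, -0.0]
opening: 0.029
time: 11.0
ee_pos: [0.2416, -0.4312, 0.2632]
tcp_rot: [-90.0, -0.0, -0.6]
wrist_force: [1.1, -0.9, 0.7]
opening: 0.0284
time: 11.3
ee_pos: [0.1999, -0.5125, 0.261]
tcp_rot: [-89.9, 0.1, -0.8]
wrist_force: [-0.1, 0.8, -0.1]
opening: 0.0555
```

View pics/t4.png

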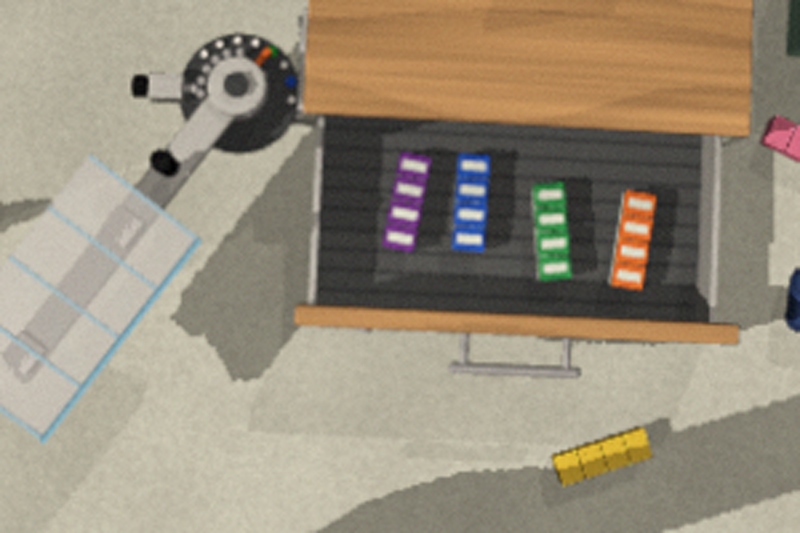

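```bash
cat >> h.py <<'E'
HUE={'violet':(135,155),'blue':(105,125),'green':(55,85),'orange':(5,17)}
def boxes(n,im,region,z=.037):
    x0,y0,x1,y1=region;hsv=cv2.cvtColor(im,cv2.COLOR_BGR2HSV);out={}
    for k,(a,b) in HUE.items():
        m=cv2.inRange(hsv,(a,110,50),(b,255,255));w=np.zeros_like(m);w[y0:y1,x0:x1]=m[y0:y1,x0:x1]
        w=cv2.morphologyEx(w,cv2.MORPH_CLOSE,np.ones((7,7)))
        c=sorted(cv2.findContours(w,0,1)[0],key=cv2.contourArea)
        if not c: print(k,'none');continue
        r=cv2.minAreaRect(c[-1]);q=world(n,cv2.boxPoints(r),z);e=[q[1]-q[0],q[2]-q[1]];l=[np.linalg.norm(v) for v in e];v=e[int(np.argmax(l))]
        if v[0]<0:v=-v
        out[k]=(q.mean(0),np.degrees(np.arctan2(v[1],v[0])));print(k,np.array(r[0]).round(1),q.mean(0).round(4),'long axis',out[k][1].round(1),np.sort(l).round(3))
    return out
E
python3 - <<'E'
from h import *
from scipy.optimize import least_squares as ls
im=cv2.imread('pics/raw_t4.png');boxes('top',im,(295,195,450,265))
L=np.array([[-.12,-.063,0],[-.12,.065,.012],[.12,.065,.012]])
uvt=np.array([[92,156],[198,238],[43,437]])/2.667+[180,150]
def pr(p):
    o,M=trayframe(p[:2],p[2]);P=o+L@M.T
    c,s=np.cos(np.radians(p[2])),np.sin(np.radians(p[2]))
    g=[p[0]+.1*c,p[1]+.1*s,.173]
    return np.r_[px('top',P)-uvt,px('top',[g])-(np.array([165,162])/2.667+[180,150])]
r=ls(lambda p:pr(p).ravel(),[.65,.046,137],x_scale=[.01,.01,1]);print(r.x,r.fun.reshape(-1,2).round(1))
s=cv2.imread('pics/raw_s4.png')
o,M=trayframe(r.x[:2],r.x[2])
for l in np.r_[L,[[.12,-.063,0]]]:
    u=px('side',o+M@l)[0];cv2.circle(s,tuple(int(v) for v in u),3,(0,0,255),1)
    u=px('side',trayframe([.65,.048],136.7)[0]+trayframe([.65,.048],136.7)[1]@l)[0];cv2.circle(s,tuple(int(v) for v in u),3,(0,255,0),1)
cv2.imwrite('pics/s4.png',cv2.resize(s[150:350,150:450],(800,533),interpolation=2))
E
```

```text
violet [332.2 225.3] [ 0.5481 -0.1199  0.037 ] long axis -9.9 [0.033 0.099]
blue [356.3 225.6] [ 0.5493 -0.1853  0.037 ] long axis -2.5 [0.035 0.1  ]
green [387.  236.3] [ 0.5224 -0.2701  0.037 ] long axis 5.3 [0.032 0.099]
orange [417.4 239.8] [ 0.5151 -0.3546  0.037 ] long axis -7.9 [0.035 0.102]
[6.48925767e-01 4.93980934e-02 1.43380226e+02] [[-0.5 -1.6]
 [ 1.1 -0. ]
 [-0.6  1.6]
 [ 0.1 -0. ]]
```

View pics/s4.png

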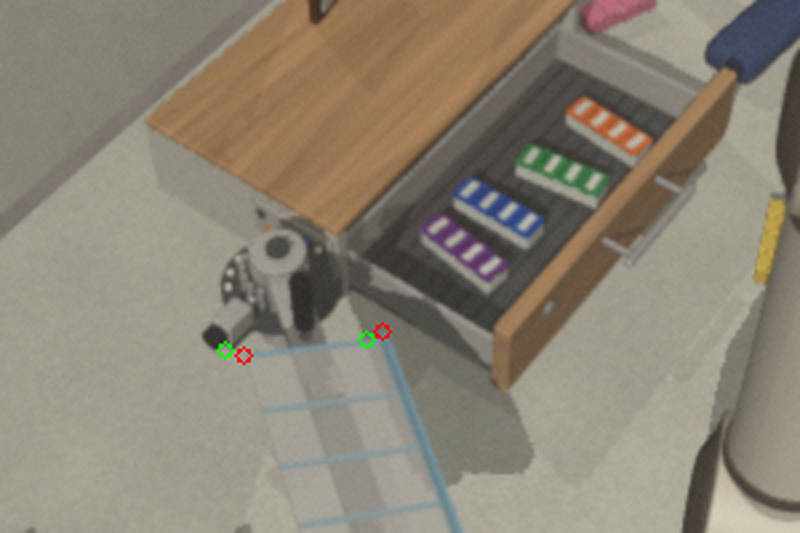

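```bash
python3 - <<'E'
from h import *
f=lambda n,x,y,w,h:cv2.resize(cv2.imread('pics/raw_'+n+'.png')[y:y+h,x:x+w],(400,300),interpolation=2)
cv2.imwrite('pics/p.png',np.vstack([np.hstack([f('t0',240,157,56,42),f('t4',240,157,56,42)]),np.hstack([f('s0',225,222,56,42),f('s4',225,222,56,42)])]))
E
```

```text
(no output)
```

View pics/p.png

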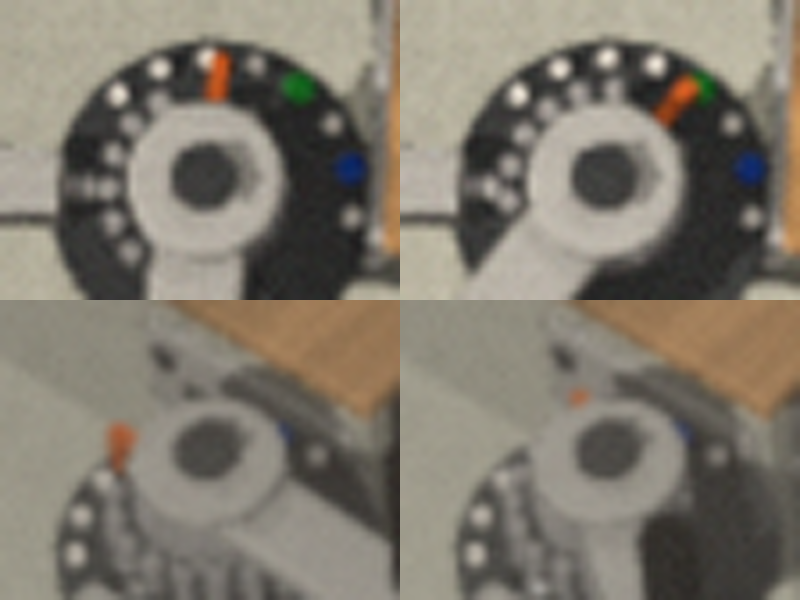

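```bash
python3 - <<'E'
from h import *
from scipy.optimize import least_squares as ls
S=np.array([[518,94],[560,68],[608,57],[655,64],[703,87],[733,124],[749,167],[752,217]])-[400,0]
uv=S/400*56+[240,157]
for z in(.08,.1):
    W=world('top',uv,z)[:,:2]
    def f(p):
        a=np.radians(p[3]-20*np.arange(8));return (p[:2]+p[2]*np.c_[np.cos(a),np.sin(a)]-W).ravel()
    r=ls(f,[.65,.05,.06,0],x_scale=[.01,.01,.01,1]);print(z,r.x,np.abs(r.fun).max())
    for nm,t in(('start',[[217,98],[220,57]]),('now',[[264,120],[290,85]])):
        w=world('top',np.array(t)/400*56+[240,157],z+.003)[:,:2];d=w[1]-w[0];e=w-r.x[:2]
        for v in (d,e[0],e[1]): print(nm,(r.x[3]-np.degrees(np.arctan2(v[1],v[0])))/20)
E
```

```text
0.08 [ 0.64792251  0.04974529  0.05204237 43.56404037] 0.0012145351929907094
start 2.2920035947728747
start 2.2387257181370583
start 2.254486354489654
now 3.9068848553701008
now 3.8032494922551896
now 3.8365531621195443
0.1 [ 0.64499067  0.04842589  0.0512307  43.56404037] 0.001195592997467812
start 2.2920035946068955
start 2.2389845168572027
start 2.2546706953357214
now 3.9068848552041118
now 3.803788316857767
now 3.8369216256919523
```

```bash
cat >> h.py <<'E'
HUB=(.649,.049);PHI=143.4
def pick(xy,psi,z): togo([xy[0],xy[1],z],R.from_euler('xyz',[-90,0,psi+90],degrees=True))
def place(lane,h,y=-.003,ang=0):
    o,M=trayframe(HUB,PHI);p=o+M@[lane,y,h]
    print('target',p.round(4));togo(p,R.from_matrix(np.c_[M[:,0],-M[:,2],M[:,1]]))
E
python3 - <<'E'
from h import *
pick([.5481,-.1199],-9.9,.16)
E
```

```text
shift [0.3416 0.1022 0.394 ] turn [-1.5000e-03 -1.4102e+00  4.0000e-04]
```

```bash
python3 -m crank '0.342 0.03 0.394 0 -1.41 0;0.342 0.03 0.394 0 -1.41 0;0.342 0.03 0.394 0 -1.41 0;0.342 0.03 0.394 0 -1.41 0;0.342 0.03 0.394 0 -1.41 0;0.342 0.03 0.394 0 -1.41 0;0.342 0.03 0.394 0 -1.41 0;0.342 0.03 0.394 0 -1.41 0' -0.1
python3 - <<'E'
from h import *
pick([.5481,-.1199],-9.9,.16)
E
```

```text
time: 12.2
ee_pos: [0.4682, -0.2075, 0.24]
tcp_rot: [-90.1, 0.0, 68.6]
wrist_force: [0.8, -0.3, 0.4]
opening: 0.047
shift [ 0.1107  0.0801 -0.0424] turn [ 0.0011 -0.2004 -0.0003]
```

```bash
python3 -m crank '0.11 0 -0.042 0 -0.2 0;0.11 0 -0.042 0 -0.2 0;0.11 0.05 -0.042 0 -0.2 0;0.11 0.12 -0.042 0 -0.2 0;0.11 0.12 -0.042 0 -0.2 0;0.11 0.12 -0.042 0 -0.2 0;0.11 0.12 -0.042 0 -0.2 0'
python3 - <<'E'
from h import *
im=vision.camera('side')[:,:,::-1].copy();boxes('side',im,(300,160,410,260))
pick([.5481,-.1199],-9.9,.028)
E
```

```text
time: 12.9
ee_pos: [0.5474, -0.1233, 0.1208]
tcp_rot: [-90.1, 0.0, 79.7]
wrist_force: [0.4, 0.5, 0.2]
opening: 0.0466
violet [325.7 243.4] [ 0.5405 -0.1201  0.037 ] long axis -10.1 [0.028 0.085]
blue [336.8 227.2] [ 0.5481 -0.1864  0.037 ] long axis -2.5 [0.034 0.103]
green [363.5 214.5] [ 0.5119 -0.2704  0.037 ] long axis 2.1 [0.028 0.08 ]
orange [379.3 224.6] [ 0.4584 -0.2718  0.037 ] long axis -65.9 [0.14  0.301]
shift [0.0038 0.0937 0.0009] turn [ 0.0028 -0.0075 -0.0001]
```

```bash
python3 -m crank '0.003 0.04 0.001 0 0 0;0.003 0.07 0.001 0 0 0;0.003 0.092 0.001 0 0 0;0.003 0.092 0.001 0 0 0;0.003 0.092 0.001 0 0 0'
python3 -m crank '0 0 0 0 0 0;0 0 0 0 0 0;0 0 0 0 0 0;0 0 0 0 0 0;0 0 0 0 0 0' 1 50
python3 -m crank '0 -0.03 0 0 0 0;0 -0.08 0 0 0 0;0 -0.13 0 0 0 0;0 -0.18 0 0 0 0;0 -0.2 0 0 0 0;0 -0.2 0 0 0 0'
python3 -c "
from h import *
place(-.087,.10)"
```

```text
time: 13.45
ee_pos: [0.548, -0.1211, 0.0296]
tcp_rot: [-90.1, 0.0, 79.6]
wrist_force: [0.9, 0.2, 0.7]
opening: 0.0469
time: 13.95
ee_pos: [0.5486, -0.1212, 0.0302]
tcp_rot: [-90.2, 0.0, 79.6]
wrist_force: [-0.4, 0.2, 7.8]
opening: 0.0311
time: 14.55
ee_pos: [0.5484, -0.1212, 0.2327]
tcp_rot: [-90.5, 0.0, 79.6]
wrist_force: [-0.0, -0.7, -0.7]
opening: 0.0307
target [0.5014 0.1321 0.2478]
shift [ 0.2407 -0.0159  0.0916] turn [-0.2115 -1.1063 -0.1406]
```

```bash
python3 -m crank '0.24 -0.04 0.09 -0.21 -1.106 -0.14;0.24 -0.04 0.09 -0.21 -1.106 -0.14;0.24 -0.04 0.09 -0.21 -1.106 -0.14;0.24 -0.04 0.09 -0.21 -1.106 -0.14;0.24 -0.04 0.09 -0.21 -1.106 -0.14;0.24 -0.04 0.09 -0.21 -1.106 -0.14;0.24 -0.04 0.09 -0.21 -1.106 -0.14;0.24 -0.04 0.09 -0.21 -1.106 -0.14'
python3 -m crank '0 0 0 0 0 0'
python3 -c "
from h import *
place(-.087,.06);print(bot.get_obs()['q'])"
```

```text
time: 15.35
ee_pos: [0.5011, 0.1321, 0.2669]
tcp_rot: [-103.8, -0.4, 143.8]
wrist_force: [-0.1, 0.0, -1.5]
opening: 0.031
time: 15.45
ee_pos: [0.5012, 0.1313, 0.2667]
tcp_rot: [-103.7, -0.5, 143.4]
wrist_force: [0.2, 0.5, -1.1]
opening: 0.0309
target [0.5072 0.1398 0.2089]
shift [-0.0001  0.0586  0.0035] turn [-0.0051 -0.0013  0.0078]
[  9.51991013  -8.74069044  -1.64157966  87.43811656   9.78057109
 -43.03226648]
```

```bash
python3 -m crank '0 0.04 0.0035 -0.005 0 0.008;0 0.075 0.0035 -0.005 0 0.008;0 0.089 0.0035 -0.005 0 0.008;0 0.089 0.0035 -0.005 0 0.008;0 0.089 0.0035 -0.005 0 0.008'
python3 - <<'E'
from h import *
place(-.087,.019)
im=vision.camera('side')[:,:,::-1][200:350,170:370]
im2=vision.camera('top')[:,:,::-1][180:330,170:370]
cv2.imwrite('pics/g5.png',np.hstack([cv2.resize(im,(400,300),interpolation=2),cv2.resize(im2,(400,300),interpolation=2)]))
E
```

```text
time: 15.95
ee_pos: [0.512, 0.146, 0.1813]
tcp_rot: [-104.0, 0.0, 143.2]
wrist_force: [0.2, 0.3, 0.3]
opening: 0.0308
target [0.5131 0.1478 0.1692]
shift [0.0002 0.0123 0.0009] turn [ 0.0007 -0.0028 -0.0014]
```

View pics/g5.png

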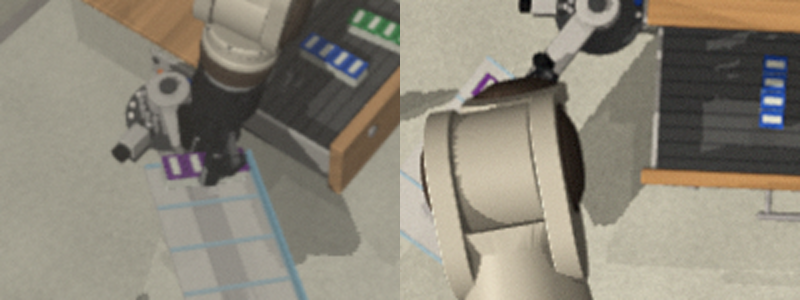

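```bash
python3 -m crank '0 0.007 0.001 0 0 0;0 0.012 0.001 0 0 0;0 0.012 0.001 0 0 0'
python3 -m crank '0 0.001 0 0 0 0;0 0.001 0 0 0 0'
```

```text
time: 16.35
ee_pos: [0.5131, 0.1476, 0.1682]
tcp_rot: [-104.0, 0.0, 143.3]
wrist_force: [0.0, -0.6, 0.1]
opening: 0.0307
time: 16.55
ee_pos: [0.5133, 0.1479, 0.1681]
tcp_rot: [-104.1, 0.1, 143.3]
wrist_force: [-0.7, -0.9, 3.9]
opening: 0.0309
```

```bash
python3 -m crank '0 0 0 0 0 0;0 0 0 0 0 0;0 0 0 0 0 0;0 0 0 0 0 0' 0
python3 -m crank '0 -0.03 0 0 0 0;0 -0.06 0 0 0 0;0 -0.1 0 0 0 0;0 -0.13 0 0 0 0;0 -0.13 0 0 0 0'
python3 - <<'E'
from h import *
pick([.5493,-.1853],-2.5,.23)
E
```

```text
time: 16.95
ee_pos: [0.5129, 0.1477, 0.1669]
tcp_rot: [-104.0, -0.0, 143.3]
wrist_force: [0.0, 0.4, 0.4]
opening: 0.0428
time: 17.45
ee_pos: [0.4949, 0.1223, 0.2979]
tcp_rot: [-104.3, 0.3, 143.2]
wrist_force: [0.4, 0.4, 0.2]
opening: 0.0422
shift [-0.2273  0.0141  0.2243] turn [0.2314 0.9682 0.1169]
```

```bash
python3 -m crank '-0.227 0.014 0.224 0.231 0.968 0.117;-0.227 0.014 0.224 0.231 0.968 0.117;-0.227 0.014 0.224 0.231 0.968 0.117;-0.227 0.014 0.224 0.231 0.968 0.117;-0.227 0.014 0.224 0.231 0.968 0.117;-0.227 0.014 0.224 0.231 0.968 0.117;-0.227 0.014 0.224 0.231 0.968 0.117;-0.227 0.014 0.224 0.231 0.968 0.117' -0.1
python3 -m crank '0 0 0 0 0 0;0 0 0 0 0 0'
python3 - <<'E'
from h import *
im=vision.camera('side')[:,:,::-1].copy();boxes('side',im,(300,160,400,260))
im2=vision.camera('top')[:,:,::-1].copy();boxes('top',im2,(295,195,450,265))
cv2.imwrite('pics/g6.png',np.hstack([cv2.resize(im[170:320,170:370],(400,300),interpolation=2),cv2.resize(im2[180:330,170:370],(400,300),interpolation=2)]))
pick([.5493,-.1853],-2.5,.12)
E
```

```text
time: 18.25
ee_pos: [0.5481, -0.1868, 0.2226]
tcp_rot: [-89.4, 0.0, 87.3]
wrist_force: [-0.4, 1.0, 0.3]
opening: 0.0469
time: 18.45
ee_pos: [0.5481, -0.1837, 0.2257]
tcp_rot: [-89.7, 0.0, 87.7]
wrist_force: [0.2, -0.2, 0.7]
opening: 0.0471
violet none
blue [336.5 227.1] [ 0.5493 -0.1865  0.037 ] long axis -2.5 [0.034 0.102]
green [360.5 213.1] [ 0.522  -0.2701  0.037 ] long axis 5.6 [0.027 0.098]
orange [314.  186.5] [ 0.6947 -0.2844  0.037 ] long axis -55.8 [0.087 0.222]
violet none
blue [353.5 209.5] [ 0.5928 -0.1768  0.037 ] long axis -88.3 [0.014 0.014]
green none
orange [447.5 197.5] [ 0.6342 -0.4379  0.037 ] long axis 0.4 [0.009 0.014]
shift [-0.0015  0.1062 -0.0017] turn [-0.0047  0.003  -0.0012]
```

View pics/g6.png

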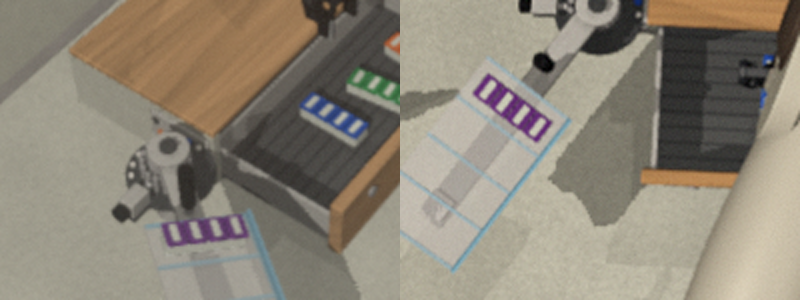

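```bash
python3 -m crank '-0.001 0.05 -0.002 -0.005 0 0;-0.001 0.1 -0.002 -0.005 0 0;-0.001 0.14 -0.002 -0.005 0 0;-0.001 0.17 -0.002 -0.005 0 0;-0.001 0.197 -0.002 -0.005 0 0;-0.001 0.197 -0.002 -0.005 0 0;-0.001 0.197 -0.002 -0.005 0 0'
python3 -m crank '0 0 0 0 0 0;0 0 0 0 0 0;0 0 0 0 0 0;0 0 0 0 0 0;0 0 0 0 0 0' 1 50
python3 -m crank '0 -0.03 0 0 0 0;0 -0.08 0 0 0 0;0 -0.13 0 0 0 0;0 -0.18 0 0 0 0;0 -0.22 0 0 0 0;0 -0.22 0 0 0 0'
python3 - <<'E'
from h import *
place(-.029,.11)
b=boxes('top',cv2.imread('pics/g6.png')*0,(0,0,9,9)) if 0 else None
im=vision.camera('top')[:,:,::-1].copy();o,M=trayframe(HUB,PHI)
for n in('top','side'):
    im=vision.camera(n)[:,:,::-1].copy();r=boxes(n,im,(180,180,275,270) if n=='top' else (230,255,300,300),.178)
    if 'violet' in r: print(n,M.T@(r['violet'][0]-o))
E
```

```text
time: 19.25
ee_pos: [0.549, -0.1854, 0.0295]
tcp_rot: [-90.0, 0.1, 87.6]
wrist_force: [-0.0, -0.5, 0.4]
opening: 0.0472
time: 19.75
ee_pos: [0.5503, -0.1862, 0.0311]
tcp_rot: [-90.2, 0.1, 87.6]
wrist_force: [-0.8, 1.4, 7.4]
opening: 0.0309
time: 20.35
ee_pos: [0.5506, -0.1862, 0.2563]
tcp_rot: [-90.5, 0.2, 87.5]
wrist_force: [-0.4, -0.3, -1.2]
opening: 0.0307
target [0.4534 0.1647 0.2575]
shift [ 0.3464 -0.0037  0.1121] turn [-0.218  -0.9686 -0.1274]
violet [225.7 233.7] [0.5116 0.1459 0.178 ] long axis 54.3 [0.029 0.096]
blue none
green none
orange none
top [-0.08690576 -0.00281582  0.02815512]
violet [272.5 283. ] [0.5116 0.1433 0.178 ] long axis -52.3 [0.002 0.011]
blue none
green none
orange none
side [-0.08843197 -0.00075449  0.02866907]
```

```bash
python3 -m crank '0.346 -0.03 0.112 -0.218 -0.969 -0.127;0.346 -0.03 0.112 -0.218 -0.969 -0.127;0.346 -0.03 0.112 -0.218 -0.969 -0.127;0.346 -0.03 0.112 -0.218 -0.969 -0.127;0.346 -0.03 0.112 -0.218 -0.969 -0.127;0.346 -0.03 0.112 -0.218 -0.969 -0.127;0.346 -0.03 0.112 -0.218 -0.969 -0.127;0.346 -0.03 0.112 -0.218 -0.969 -0.127'
python3 -m crank '0 0 0 0 0 0;0 0 0 0 0 0'
python3 -c "
from h import *
place(-.029,.022)"
```

```text
time: 21.3
ee_pos: [0.4501, 0.1676, 0.2773]
tcp_rot: [-103.8, -0.6, 143.8]
wrist_force: [0.6, 0.1, -0.5]
opening: 0.031
time: 21.5
ee_pos: [0.4517, 0.1647, 0.2771]
tcp_rot: [-103.7, -0.6, 143.4]
wrist_force: [-0.0, 0.4, -1.3]
opening: 0.0309
target [0.4661 0.1818 0.1721]
shift [-0.0025  0.1073  0.0032] turn [-0.0052 -0.0017  0.0106]
```

```bash
python3 -m crank '-0.002 0.04 0.003 -0.005 0 0.01;-0.002 0.08 0.003 -0.005 0 0.01;-0.002 0.1 0.003 -0.005 0 0.01;-0.002 0.107 0.003 -0.005 0 0.01;-0.002 0.109 0.003 -0.005 0 0.01;-0.002 0.109 0.003 -0.005 0 0.01'
python3 -m crank '0 0.001 0 0 0 0;0 0.001 0 0 0 0'
```

```text
time: 22.1
ee_pos: [0.4671, 0.1823, 0.1724]
tcp_rot: [-104.1, 0.0, 143.2]
wrist_force: [-0.0, 0.5, -0.4]
opening: 0.0311
time: 22.3
ee_pos: [0.4672, 0.1829, 0.1717]
tcp_rot: [-104.2, 0.0, 143.3]
wrist_force: [-0.7, -0.2, -2.0]
opening: 0.0308
```

```bash
python3 -m crank '0 0.0015 0 0 0 0;0 0.003 0 0 0 0;0 0.003 0 0 0 0'
python3 -m crank '0 0.001 0 0 0 0;0 0.001 0 0 0 0'
```

```text
time: 22.6
ee_pos: [0.4679, 0.1841, 0.1695]
tcp_rot: [-104.3, 0.1, 143.3]
wrist_force: [-1.3, -0.8, 7.2]
opening: 0.0308
time: 22.8
ee_pos: [0.4683, 0.1845, 0.1695]
tcp_rot: [-104.3, 0.1, 143.3]
wrist_force: [-2.9, 0.5, 13.1]
opening: 0.0312
```

Contact made. Release, and go to green.

```bash
python3 -m crank '0 -0.001 0 0 0 0;0 -0.001 0 0 0 0;0 -0.001 0 0 0 0;0 -0.001 0 0 0 0' 0
python3 -m crank '0 -0.03 0 0 0 0;0 -0.06 0 0 0 0;0 -0.1 0 0 0 0;0 -0.13 0 0 0 0;0 -0.13 0 0 0 0'
python3 - <<'E'
from h import *
pick([.5224,-.2701],5.3,.23)
for n in('top','side'):
    im=vision.camera(n)[:,:,::-1].copy();o,M=trayframe(HUB,PHI)
    r=boxes(n,im,(180,180,275,330) if n=='top' else (230,255,350,380),.178)
    for k in r: print(n,k,M.T@(r[k][0]-o))
    boxes(n,im,(295,195,450,265) if n=='top' else (300,160,400,260))
E
```

```text
time: 23.2
ee_pos: [0.4671, 0.1835, 0.1674]
tcp_rot: [-104.1, -0.0, 143.3]
wrist_force: [-0.0, -0.5, -0.7]
opening: 0.0425
time: 23.7
ee_pos: [0.449, 0.158, 0.2982]
tcp_rot: [-104.4, 0.2, 143.2]
wrist_force: [0.3, 0.5, -0.2]
opening: 0.0428
shift [-0.3147 -0.0069  0.307 ] turn [0.2372 0.8328 0.1014]
violet [226.  233.5] [0.5122 0.1453 0.178 ] long axis 54.8 [0.028 0.096]
blue [202.5 246. ] [0.4804 0.2013 0.178 ] long axis 55.0 [0.03 0.05]
green none
orange [199. 260.] [0.4464 0.2086 0.178 ] long axis 0.0 [0. 0.]
top violet [-0.08769661 -0.00266018  0.02819393]
top blue [-0.02888058 -0.02788604  0.02190441]
top orange [ 0.00280522 -0.0139531   0.02537828]
violet none
blue none
green [386.8 236.4] [ 0.522  -0.2696  0.037 ] long axis 5.2 [0.031 0.1  ]
orange [417.4 239.7] [ 0.5152 -0.3546  0.037 ] long axis -7.7 [0.035 0.102]
violet [283.  283.9] [0.4903 0.1313 0.178 ] long axis 44.0 [0.024 0.04 ]
blue [278.  305.1] [0.4645 0.1839 0.178 ] long axis 44.1 [0.03  0.094]
green none
orange [342.8 268.7] [0.4015 0.0151 0.178 ] long axis -84.3 [0.018 0.069]
side violet [-0.07857286  0.02092431  0.0340742 ]
side blue [-0.0264508  -0.00516953  0.02756827]
side orange [-0.0765174   0.16283623  0.06945681]
violet none
blue none
green [370.9 217.3] [ 0.4887 -0.2734  0.037 ] long axis 6.2 [0.027 0.031]
orange [375.1 225.9] [ 0.4652 -0.2598  0.037 ] long axis -66.3 [0.118 0.286]
```

```bash
python3 -m crank '-0.315 -0.007 0.307 0.237 0.833 0.101;-0.315 -0.007 0.307 0.237 0.833 0.101;-0.315 -0.007 0.307 0.237 0.833 0.101;-0.315 -0.007 0.307 0.237 0.833 0.101;-0.315 -0.007 0.307 0.237 0.833 0.101;-0.315 -0.007 0.307 0.237 0.833 0.101;-0.315 -0.007 0.307 0.237 0.833 0.101;-0.315 -0.007 0.307 0.237 0.833 0.101' -0.1
python3 -c "
from h import *
pick([.5222,-.2699],5.3,.15)"
```

```text
time: 24.6
ee_pos: [0.5149, -0.233, 0.2296]
tcp_rot: [-89.5, -0.1, 95.3]
wrist_force: [1.9, 0.8, 0.3]
opening: 0.0469
shift [-0.0375  0.0795 -0.0045] turn [-0.0085  0.0005  0.0009]
```

```bash
python3 -m crank '-0.037 0.05 -0.004 -0.008 0 0;-0.037 0.08 -0.004 -0.008 0 0;-0.037 0.11 -0.004 -0.008 0 0;-0.037 0.11 -0.004 -0.008 0 0;-0.037 0.11 -0.004 -0.008 0 0'
python3 - <<'E'
from h import *
for n in('top','side'):
    im=vision.camera(n)[:,:,::-1].copy();o,M=trayframe(HUB,PHI)
    r=boxes(n,im,(180,180,275,330) if n=='top' else (230,255,300,330),.178)
    for k in r: print(n,k,M.T@(r[k][0]-o))
    if n=='side': boxes(n,im,(300,160,400,260))
pick([.5222,-.2699],5.3,.028)
E
```

```text
time: 25.1
ee_pos: [0.5213, -0.2674, 0.1216]
tcp_rot: [-90.0, -0.0, 95.3]
wrist_force: [1.3, 0.5, 1.5]
opening: 0.0468
violet [226.  233.5] [0.5122 0.1453 0.178 ] long axis 54.8 [0.028 0.096]
blue [210.4 251.9] [0.4667 0.1817 0.178 ] long axis 54.9 [0.03  0.098]
green none
orange none
top violet [-0.08769661 -0.00266018  0.02819393]
top blue [-0.02951744 -0.0046368   0.0277011 ]
violet [282. 284.] [0.492  0.1328 0.178 ] long axis 43.5 [0.024 0.044]
blue [278.  305.2] [0.4643 0.1842 0.178 ] long axis 44.1 [0.031 0.094]
green none
orange none
side violet [-0.07902613  0.01875434  0.03353316]
side blue [-0.02615699 -0.00521952  0.02755581]
violet none
blue none
green [360.7 213. ] [ 0.5217 -0.2709  0.037 ] long axis 5.1 [0.028 0.099]
orange [325.5 186.5] [ 0.6666 -0.3043  0.037 ] long axis -57.3 [0.159 0.223]
shift [-0.0018  0.0959  0.0009] turn [ 0.0039  0.001  -0.0017]
```

```bash
python3 -m crank '0.001 0.04 0.001 0 0 0;0.001 0.07 0.001 0 0 0;0.001 0.095 0.001 0 0 0;0.001 0.095 0.001 0 0 0;0.001 0.095 0.001 0 0 0'
python3 -m crank '0 0 0 0 0 0;0 0 0 0 0 0;0 0 0 0 0 0;0 0 0 0 0 0;0 0 0 0 0 0' 1 50
python3 -m crank '0 -0.03 0 0 0 0;0 -0.08 0 0 0 0;0 -0.13 0 0 0 0;0 -0.18 0 0 0 0;0 -0.23 0 0 0 0;0 -0.23 0 0 0 0'
python3 -c "
from h import *
place(.029,.11)"
```

```text
time: 25.7
ee_pos: [0.5217, -0.2671, 0.029]
tcp_rot: [-90.2, 0.1, 95.3]
wrist_force: [0.8, 0.5, 0.5]
opening: 0.0467
time: 26.2
ee_pos: [0.5224, -0.2677, 0.03]
tcp_rot: [-90.3, 0.2, 95.3]
wrist_force: [-0.1, 0.3, 7.7]
opening: 0.0306
time: 26.8
ee_pos: [0.522, -0.2677, 0.2665]
tcp_rot: [-90.7, 0.4, 95.3]
wrist_force: [0.5, -0.2, 0.1]
opening: 0.0307
target [0.4069 0.1993 0.2575]
shift [0.4757 0.0046 0.0714] turn [-0.2208 -0.8332 -0.1149]
```

```bash
python3 -m crank '0.476 -0.02 0.071 -0.221 -0.833 -0.115;0.476 -0.02 0.071 -0.221 -0.833 -0.115;0.476 -0.02 0.071 -0.221 -0.833 -0.115;0.476 -0.02 0.071 -0.221 -0.833 -0.115;0.476 -0.02 0.071 -0.221 -0.833 -0.115;0.476 -0.02 0.071 -0.221 -0.833 -0.115;0.476 -0.02 0.071 -0.221 -0.833 -0.115;0.476 -0.02 0.071 -0.221 -0.833 -0.115'
python3 -m crank '0 0 0 0 0 0'
python3 -c "
from h import *
place(.029,.06)"
```

```text
time: 27.6
ee_pos: [0.4241, 0.1225, 0.2746]
tcp_rot: [-104.0, -0.6, 143.3]
wrist_force: [1.5, 1.2, -0.0]
opening: 0.031
time: 27.7
ee_pos: [0.4232, 0.1261, 0.2751]
tcp_rot: [-104.1, -0.7, 143.8]
wrist_force: [0.8, -0.6, -0.8]
opening: 0.0311
target [0.4141 0.209  0.2089]
shift [ 0.0555  0.0798 -0.0435] turn [0.0012 0.0043 0.013 ]
```

```bash
python3 -m crank '0.055 0 -0.043 0 0.004 0.013;0.055 0 -0.043 0 0.004 0.013;0.055 0.04 -0.043 0 0.004 0.013;0.055 0.08 -0.043 0 0.004 0.013;0.055 0.08 -0.043 0 0.004 0.013;0.055 0.08 -0.043 0 0.004 0.013'
python3 -c "
from h import *
place(.029,.019)"
```

```text
time: 28.3
ee_pos: [0.4164, 0.203, 0.2078]
tcp_rot: [-103.9, -0.1, 143.0]
wrist_force: [0.4, -0.2, -0.8]
opening: 0.0307
target [0.42   0.217  0.1692]
shift [ 0.0055  0.0408 -0.0036] turn [-0.0019 -0.0073 -0.0008]
```

```bash
python3 -m crank '0.006 0.02 -0.004 0 -0.007 0;0.006 0.035 -0.004 0 -0.007 0;0.006 0.041 -0.004 0 -0.007 0;0.006 0.041 -0.004 0 -0.007 0;0.006 0.041 -0.004 0 -0.007 0'
python3 -m crank '0 0.001 0 0 0 0;0 0.002 0 0 0 0;0 0.002 0 0 0 0'
```

```text
time: 28.8
ee_pos: [0.4206, 0.2179, 0.1697]
tcp_rot: [-104.0, 0.1, 143.3]
wrist_force: [-0.8, 0.3, -0.3]
opening: 0.0309
time: 29.1
ee_pos: [0.4213, 0.2189, 0.1684]
tcp_rot: [-104.1, 0.1, 143.4]
wrist_force: [-0.5, 0.3, 8.5]
opening: 0.0308
```

```bash
python3 -m crank '0 -0.001 0 0 0 0;0 -0.001 0 0 0 0;0 -0.001 0 0 0 0;0 -0.001 0 0 0 0' 0
python3 -m crank '0 -0.03 0 0 0 0;0 -0.06 0 0 0 0;0 -0.1 0 0 0 0;0 -0.13 0 0 0 0;0 -0.13 0 0 0 0'
python3 - <<'E'
from h import *
im=vision.camera('top')[:,:,::-1].copy();r=boxes('top',im,(395,205,450,265))
pick(r['orange'][0],r['orange'][1],.23)
E
```

```text
time: 29.5
ee_pos: [0.4201, 0.2181, 0.1668]
tcp_rot: [-103.9, 0.0, 143.4]
wrist_force: [-0.3, 0.5, -0.4]
opening: 0.043
time: 30.0
ee_pos: [0.4021, 0.1931, 0.2974]
tcp_rot: [-104.2, 0.2, 143.4]
wrist_force: [0.5, 0.1, -0.6]
opening: 0.0422
violet none
blue none
green none
orange [417.4 239.6] [ 0.5154 -0.3545  0.037 ] long axis -7.3 [0.034 0.102]
shift [-0.4178 -0.0263  0.3767] turn [0.223  1.0533 0.1277]
```

```bash
python3 -m crank '-0.418 -0.026 0.377 0.223 1.053 0.128;-0.418 -0.026 0.377 0.223 1.053 0.128;-0.418 -0.026 0.377 0.223 1.053 0.128;-0.418 -0.026 0.377 0.223 1.053 0.128;-0.418 -0.026 0.377 0.223 1.053 0.128;-0.418 -0.026 0.377 0.223 1.053 0.128;-0.418 -0.026 0.377 0.223 1.053 0.128;-0.418 -0.026 0.377 0.223 1.053 0.128' -0.1
python3 -m crank '0 0 0 0 0 0'
python3 -c "
from h import *
pick([.5152,-.3545],-7.6,.15)"
```

```text
time: 30.85
ee_pos: [0.4821, -0.1977, 0.2448]
tcp_rot: [-89.7, 0.1, 82.5]
wrist_force: [0.3, 0.9, -0.4]
opening: 0.0466
time: 30.95
ee_pos: [0.4821, -0.2001, 0.2429]
tcp_rot: [-89.5, 0.1, 82.4]
wrist_force: [-1.0, 0.8, -1.3]
opening: 0.0469
shift [-0.1485  0.0927 -0.0539] turn [-0.008   0.0004 -0.0016]
```

```bash
python3 -m crank '-0.149 0 -0.054 -0.008 0 0;-0.149 0 -0.054 -0.008 0 0;-0.149 0.03 -0.054 -0.008 0 0;-0.149 0.08 -0.054 -0.008 0 0;-0.149 0.12 -0.054 -0.008 0 0;-0.149 0.12 -0.054 -0.008 0 0;-0.149 0.12 -0.054 -0.008 0 0'
python3 - <<'E'
from h import *
pick([.5152,-.3545],-7.6,.028);o,M=trayframe(HUB,PHI)
for n in('top','side'):
    im=vision.camera(n)[:,:,::-1].copy()
    r=boxes(n,im,(180,180,275,330) if n=='top' else (230,255,330,390),.178)
    for k in r: print(n,k,M.T@(r[k][0]-o))
E
```

```text
time: 31.65
ee_pos: [0.516, -0.3497, 0.1271]
tcp_rot: [-90.2, 0.0, 82.8]
wrist_force: [0.6, 0.5, 0.1]
opening: 0.0473
shift [-0.0048  0.0991  0.0006] turn [ 0.0035  0.0067 -0.0007]
violet [225.8 233.5] [0.5122 0.1459 0.178 ] long axis 54.8 [0.028 0.096]
blue [210.3 251.8] [0.4669 0.1821 0.178 ] long axis 54.9 [0.03  0.098]
green [195.3 270.7] [0.4203 0.2169 0.178 ] long axis 55.1 [0.031 0.097]
orange none
top violet [-0.08744336 -0.00312598  0.02807779]
top blue [-0.02950406 -0.00510797  0.02758362]
top green [ 0.02870252 -0.00531097  0.02753301]
violet [278.2 284.5] [0.4983 0.139  0.178 ] long axis 43.0 [0.023 0.03 ]
blue [278.  305.2] [0.4643 0.1842 0.178 ] long axis 43.8 [0.031 0.094]
green [286.9 326.1] [0.4156 0.2162 0.178 ] long axis 46.3 [0.027 0.055]
orange none
side violet [-0.08037902  0.01032758  0.03143214]
side blue [-0.02613307 -0.00522952  0.02755332]
side green [ 0.03208189 -0.00195768  0.02836908]
```

```bash
python3 -m crank '-0.003 0.04 0.0005 0.003 0.006 0;-0.003 0.07 0.0005 0.003 0.006 0;-0.003 0.098 0.0005 0.003 0.006 0;-0.003 0.098 0.0005 0.003 0.006 0;-0.003 0.098 0.0005 0.003 0.006 0'
python3 -m crank '0 0 0 0 0 0;0 0 0 0 0 0;0 0 0 0 0 0;0 0 0 0 0 0;0 0 0 0 0 0' 1 50
python3 -m crank '0 -0.03 0 0 0 0;0 -0.08 0 0 0 0;0 -0.13 0 0 0 0;0 -0.18 0 0 0 0;0 -0.23 0 0 0 0;0 -0.23 0 0 0 0'
python3 -c "
from h import *
place(.087,.11)"
```

```text
time: 32.25
ee_pos: [0.5172, -0.3542, 0.032]
tcp_rot: [-90.3, 0.2, 82.4]
wrist_force: [0.2, -0.4, 1.2]
opening: 0.0468
time: 32.75
ee_pos: [0.5177, -0.3547, 0.0327]
tcp_rot: [-90.4, 0.2, 82.4]
wrist_force: [0.6, 0.5, 7.2]
opening: 0.0311
time: 33.35
ee_pos: [0.5169, -0.3543, 0.2696]
tcp_rot: [-90.9, 0.5, 82.4]
wrist_force: [0.8, -0.3, -0.2]
opening: 0.0306
target [0.3603 0.2339 0.2575]
shift [0.5623 0.004  0.2331] turn [-0.2116 -1.057  -0.1453]
```

```bash
python3 -m crank '0.562 -0.02 0.233 -0.212 -1.057 -0.145;0.562 -0.02 0.233 -0.212 -1.057 -0.145;0.562 -0.02 0.233 -0.212 -1.057 -0.145;0.562 -0.02 0.233 -0.212 -1.057 -0.145;0.562 -0.02 0.233 -0.212 -1.057 -0.145;0.562 -0.02 0.233 -0.212 -1.057 -0.145;0.562 -0.02 0.233 -0.212 -1.057 -0.145;0.562 -0.02 0.233 -0.212 -1.057 -0.145'
python3 -m crank '0 0 0 0 0 0'
python3 -c "
from h import *
place(.087,.10)"
```

```text
time: 34.15
ee_pos: [0.4116, 0.0343, 0.2726]
tcp_rot: [-104.1, -0.6, 143.6]
wrist_force: [0.7, 1.4, -0.7]
opening: 0.0306
time: 34.25
ee_pos: [0.4109, 0.0372, 0.2736]
tcp_rot: [-104.2, -0.6, 143.8]
wrist_force: [1.1, -0.4, 0.5]
opening: 0.0305
target [0.3617 0.2358 0.2478]
shift [ 0.1567  0.0588 -0.1205] turn [0.0029 0.0042 0.0123]
```

```bash
python3 -m crank '0.156 0.04 -0.12 0.003 0.004 0.012;0.156 0.04 -0.12 0.003 0.004 0.012;0.156 0.04 -0.12 0.003 0.004 0.012;0.156 0.04 -0.12 0.003 0.004 0.012;0.156 0.06 -0.12 0.003 0.004 0.012;0.156 0.06 -0.12 0.003 0.004 0.012;0.156 0.06 -0.12 0.003 0.004 0.012'
python3 -m crank '0 0 0 0 0 0'
python3 -c "
from h import *
place(.087,.021)"
```

```text
time: 34.95
ee_pos: [0.3652, 0.2308, 0.2449]
tcp_rot: [-103.8, -0.2, 143.0]
wrist_force: [-0.5, -0.4, 0.0]
opening: 0.0307
time: 35.05
ee_pos: [0.3658, 0.2303, 0.2454]
tcp_rot: [-103.9, -0.1, 142.9]
wrist_force: [1.0, -1.0, 0.3]
opening: 0.0309
target [0.3731 0.2512 0.1711]
shift [ 0.0066  0.0772 -0.0026] turn [-0.0022 -0.0095  0.    ]
```

```bash
python3 -m crank '0.007 0.03 -0.003 -0.002 -0.009 0;0.007 0.055 -0.003 -0.002 -0.009 0;0.007 0.07 -0.003 -0.002 -0.009 0;0.007 0.077 -0.003 -0.002 -0.009 0;0.007 0.077 -0.003 -0.002 -0.009 0;0.007 0.077 -0.003 -0.002 -0.009 0'
python3 -m crank '0 0.001 0 0 0 0;0 0.002 0 0 0 0;0 0.002 0 0 0 0'
```

```text
time: 35.65
ee_pos: [0.373, 0.252, 0.1712]
tcp_rot: [-104.0, -0.0, 143.4]
wrist_force: [0.3, -0.9, -0.4]
opening: 0.0304
time: 35.95
ee_pos: [0.3739, 0.2534, 0.1709]
tcp_rot: [-104.2, 0.1, 143.4]
wrist_force: [0.8, -1.3, 10.1]
opening: 0.0306
```

```bash
python3 -m crank '0 -0.001 0 0 0 0;0 -0.001 0 0 0 0;0 -0.001 0 0 0 0;0 -0.001 0 0 0 0' 0
python3 -m crank '0 -0.03 0 0 0 0;0 -0.06 0 0 0 0;0 -0.1 0 0 0 0;0 -0.13 0 0 0 0;0 -0.13 0 0 0 0;-0.1 -0.13 0.1 0 0 0;-0.25 -0.13 0.15 0 0 0;-0.25 -0.13 0.15 0 0 0'
python3 -m crank '-0.2 0 0.05 0 0 0;-0.2 0 0.05 0 0 0;-0.2 0 0.05 0 0 0;-0.2 0 0.05 0 0 0;-0.2 0 0.05 0 0 0;-0.2 0 0.05 0 0 0'
python3 - <<'E'
from h import *
o,M=trayframe(HUB,PHI)
I={}
for n in('top','side'):
    im=vision.camera(n)[:,:,::-1].copy();I[n]=im
    r=boxes(n,im,(170,180,275,340) if n=='top' else (230,255,360,390),.178)
    for k in r: print(n,k,M.T@(r[k][0]-o))
cv2.imwrite('pics/g7.png',np.hstack([cv2.resize(I['side'][200:400,200:400],(400,400),interpolation=2),cv2.resize(I['top'][150:350,140:340],(400,400),interpolation=2)]))
E
```

```text
time: 36.35
ee_pos: [0.3723, 0.2528, 0.1688]
tcp_rot: [-103.9, -0.1, 143.5]
wrist_force: [1.0, 0.4, -0.5]
opening: 0.0427
time: 37.15
ee_pos: [0.4056, 0.0888, 0.2745]
tcp_rot: [-103.9, -0.0, 143.6]
wrist_force: [1.8, 0.7, 0.3]
opening: 0.0426
time: 37.75
ee_pos: [0.5377, -0.0691, 0.2609]
tcp_rot: [-103.8, -0.3, 143.4]
wrist_force: [-0.8, -0.2, -0.1]
opening: 0.0429
violet [225.7 233.6] [0.5119 0.146  0.178 ] long axis 53.0 [0.029 0.096]
blue [210.3 251.8] [0.4669 0.1821 0.178 ] long axis 54.9 [0.03  0.098]
green [195.4 270.7] [0.4205 0.2168 0.178 ] long axis 55.1 [0.031 0.097]
orange [182.1 290.7] [0.3712 0.2477 0.178 ] long axis 56.5 [0.033 0.095]
top violet [-0.08713644 -0.00303349  0.02810085]
top blue [-0.02950406 -0.00510797  0.02758362]
top green [ 0.02846069 -0.00531551  0.02753188]
top orange [ 0.08649972 -0.00084904  0.02864549]
violet [272.6 285.6] [0.5068 0.1488 0.178 ] long axis 52.5 [0.023 0.053]
blue [278.  305.2] [0.4643 0.1842 0.178 ] long axis 44.1 [0.031 0.094]
green [280.2 327. ] [0.4263 0.2265 0.178 ] long axis 47.3 [0.025 0.033]
orange [294.4 348.6] [0.3693 0.2514 0.178 ] long axis 46.1 [0.032 0.095]
side violet [-0.08136971 -0.00227924  0.0282889 ]
side blue [-0.02615699 -0.00521952  0.02755581]
side green [ 0.0296144  -0.01622224  0.02481252]
side orange [ 0.09022041 -0.00258827  0.02821185]
```

View pics/g7.png

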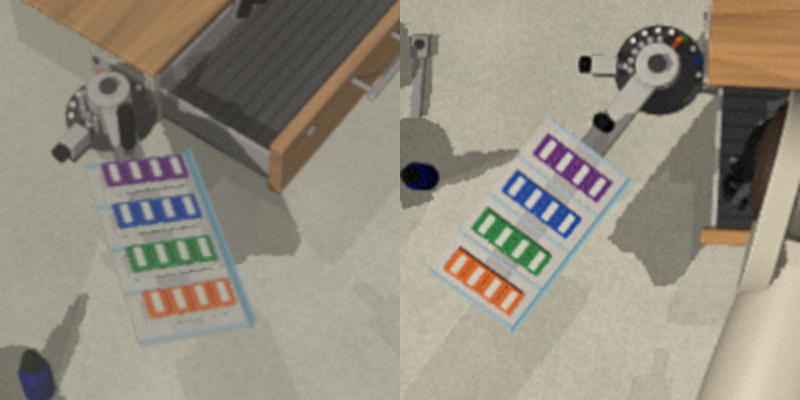

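```bash
python3 -c "
from h import *
togo([.5687,.1086,.28],R.from_euler('xyz',[-90,0,53.4],degrees=True))"
```

```text
shift [ 0.0791  0.022  -0.1599] turn [0.1889 1.5642 0.1923]
```

```bash
python3 -m crank '0 -0.03 0 0.189 1.564 0.192;0.079 -0.03 -0.16 0.189 1.564 0.192;0.079 0.022 -0.16 0.189 1.564 0.192;0.079 0.022 -0.16 0.189 1.564 0.192;0.079 0.022 -0.16 0.189 1.564 0.192;0.079 0.022 -0.16 0.189 1.564 0.192;0.079 0.022 -0.16 0.189 1.564 0.192;0.079 0.022 -0.16 0.189 1.564 0.192' -0.4
python3 -m crank '0 0 0 0 0 0'
python3 -c "
from h import *
togo([.5687,.1086,.24],R.from_euler('xyz',[-90,0,53.4],degrees=True))"
```

```text
time: 38.65
ee_pos: [0.568, 0.1102, 0.2813]
tcp_rot: [-93.8, -2.4, 79.8]
wrist_force: [0.2, 0.8, 0.1]
opening: 0.0597
time: 38.75
ee_pos: [0.5686, 0.1097, 0.2809]
tcp_rot: [-93.8, -2.4, 79.9]
wrist_force: [0.1, 0.8, -0.6]
opening: 0.0601
shift [-0.0028  0.0408  0.0024] turn [0.0558 0.4613 0.0571]
```

```bash
python3 -m crank '0 0 0.001 0.056 0.461 0.057;0 0 0.001 0.056 0.461 0.057;0 0 0.001 0.056 0.461 0.057;0 0 0.001 0.056 0.461 0.057;0 0 0.001 0.056 0.461 0.057'
python3 -c "
from h import *
togo([.5687,.1086,.18],R.from_euler('xyz',[-90,0,53.4],degrees=True))"
```

```text
time: 39.25
ee_pos: [0.5682, 0.1085, 0.2806]
tcp_rot: [-90.0, -0.0, 53.8]
wrist_force: [-1.2, 0.5, 0.2]
opening: 0.0594
shift [ 0.0003  0.1006 -0.0003] turn [0.0002 0.0062 0.0008]
```

```bash
python3 -m crank '0 0.03 0 0 0.006 0;0 0.05 0 0 0.006 0;0 0.07 0 0 0.006 0;0 0.085 0 0 0.006 0;0 0.1 0 0 0.006 0;0 0.1 0 0 0.006 0'
python3 -m crank '0 0 0 0 0 0;0 0 0 0 0 0;0 0 0 0 0 0;0 0 0 0 0 0' 0.38 20
python3 - <<'E'
from h import *
hub=np.array(HUB);o=bot.get_obs();y=53.4;T=R.from_euler('xyz',[-90,0,y],degrees=True)
f=lambda a:hub+.1*np.array([np.cos(np.radians(143.4-a)),np.sin(np.radians(143.4-a))])
print(o['ee_pos'],f(0))
for a in range(5,46,5): print(a,T.inv().apply(np.r_[f(a)-f(0),0]).round(3),round(np.radians(a),3))
E
```

```text
time: 39.85
ee_pos: [0.5673, 0.108, 0.1787]
tcp_rot: [-89.9, 0.1, 53.3]
wrist_force: [0.5, -0.2, 0.2]
opening: 0.0598
time: 40.25
ee_pos: [0.5687, 0.1082, 0.1809]
tcp_rot: [-90.0, -0.0, 53.1]
wrist_force: [-0.8, 0.1, -0.3]
opening: 0.0265
[0.56869021 0.10820063 0.18089361] [0.56871825 0.10862249]
5 [ 0.009 -0.    -0.   ] 0.087
10 [ 0.017 -0.    -0.002] 0.175
15 [ 0.026 -0.    -0.003] 0.262
20 [ 0.034 -0.    -0.006] 0.349
25 [ 0.042 -0.    -0.009] 0.436
30 [ 0.05  -0.    -0.013] 0.524
35 [ 0.057 -0.    -0.018] 0.611
40 [ 0.064 -0.    -0.023] 0.698
45 [ 0.071 -0.    -0.029] 0.785
```

```bash
python3 -m crank '0.004 0 0 0 0.044 0;0.008 0 0 0 0.087 0;0.013 0 -0.001 0 0.131 0;0.017 0 -0.002 0 0.175 0;0.0215 0 -0.0025 0 0.218 0;0.026 0 -0.003 0 0.262 0;0.030 0 -0.0045 0 0.305 0;0.034 0 -0.006 0 0.349 0'
python3 -m crank '0 0 0 0 0 0;0 0 0 0 0 0;0 0 0 0 0 0'
python3 -m crank '0.004 0 0 0 0.044 0;0.008 0 0 0 0.087 0;0.013 0 -0.001 0 0.131 0;0.017 0 -0.002 0 0.175 0;0.0215 0 -0.0025 0 0.218 0;0.026 0 -0.003 0 0.262 0;0.030 0 -0.0045 0 0.305 0;0.034 0 -0.006 0 0.349 0'
python3 -m crank '0 0 0 0 0 0;0 0 0 0 0 0;0 0 0 0 0 0'
```

```text
time: 41.05
ee_pos: [0.5939, 0.1318, 0.1805]
tcp_rot: [-90.0, 0.0, 33.0]
wrist_force: [-0.1, 0.9, -0.2]
opening: 0.0264
time: 41.35
ee_pos: [0.5936, 0.1316, 0.1803]
tcp_rot: [-90.0, 0.0, 33.1]
wrist_force: [0.6, -0.0, -0.8]
opening: 0.0267
time: 42.15
ee_pos: [0.6255, 0.1452, 0.1803]
tcp_rot: [-90.0, 0.0, 13.0]
wrist_force: [-0.1, 0.5, 0.2]
opening: 0.0267
time: 42.45
ee_pos: [0.6252, 0.1451, 0.1803]
tcp_rot: [-90.0, 0.0, 13.1]
wrist_force: [-0.5, -0.3, 0.5]
opening: 0.0265
```

```bash
python3 -m crank '0 0 0 0 0 0;0 0 0 0 0 0;0 0 0 0 0 0;0 -0.04 0 0 0 0;0 -0.08 0 0 0 0;0 -0.12 0 0 0 0;0 -0.12 0 0 0 0' -0.3
python3 - <<'E'
from h import *
togo([.382,-.228,.20],R.from_euler('xyz',[-90,0,-.6],degrees=True))
I={}
for n in('top','side'):
    I[n]=vision.camera(n)[:,:,::-1].copy()
    boxes(n,I[n],(100,100,300,340),.178)
cv2.imwrite('pics/g8.png',np.hstack([cv2.resize(I['side'][200:400,150:350],(400,400),interpolation=2),cv2.resize(I['top'][130:330,130:330],(400,400),interpolation=2)]))
E
```

```text
time: 43.15
ee_pos: [0.6263, 0.1454, 0.3067]
tcp_rot: [-90.0, -0.5, 13.1]
wrist_force: [1.1, -0.3, -0.1]
opening: 0.0557
shift [-0.3233  0.104  -0.3085] turn [-0.001   0.2385  0.0082]
violet none
blue [149.3 239.1] [0.4936 0.3325 0.178 ] long axis -35.5 [0.016 0.031]
green [281.5 169. ] [0.6727 0.0159 0.178 ] long axis 1.7 [0.007 0.01 ]
orange [132.  210.8] [0.5617 0.3789 0.178 ] long axis 18.4 [0.034 0.1  ]
violet [208.8 278.9] [0.64   0.2201 0.178 ] long axis -54.0 [0.023 0.026]
blue [210.9 303.7] [0.5909 0.269  0.178 ] long axis 6.9 [0.032 0.106]
green [211.5 330.7] [0.5427 0.321  0.178 ] long axis 0.1 [0.022 0.034]
orange [269.  187.5] [ 0.7168 -0.1065  0.178 ] long axis -50.1 [0.173 0.371]
```

View pics/g8.png

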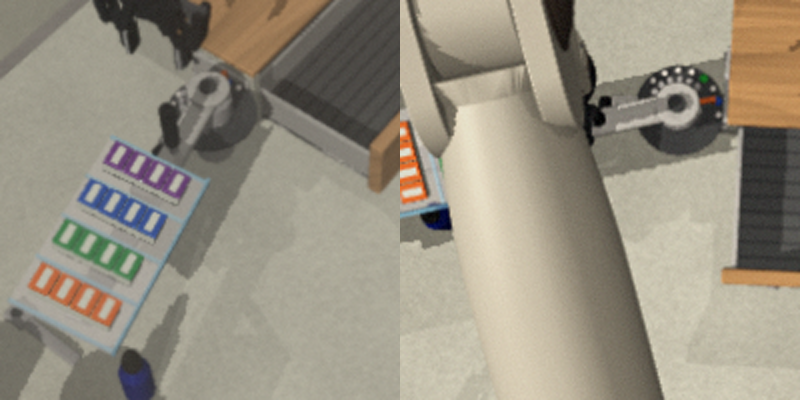

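```bash
python3 -m crank '-0.05 0 -0.05 0 0 0;-0.323 0.05 -0.308 0 0.238 0.008;-0.323 0.05 -0.308 0 0.238 0.008;-0.323 0.05 -0.308 0 0.238 0.008;-0.323 0.05 -0.308 0 0.238 0.008;-0.323 0.05 -0.308 0 0.238 0.008;-0.323 0.05 -0.308 0 0.238 0.008;-0.323 0.05 -0.308 0 0.238 0.008' 0.33
python3 -m crank '0 0 0 0 0 0'
python3 -c "
from h import *
togo([.382,-.228,.14],R.from_euler('xyz',[-90,0,-.6],degrees=True))"
```

```text
time: 44.05
ee_pos: [0.4056, -0.1878, 0.2548]
tcp_rot: [-90.0, 0.6, -0.5]
wrist_force: [1.3, -0.6, 0.7]
opening: 0.0287
time: 44.15
ee_pos: [0.404, -0.1903, 0.2547]
tcp_rot: [-90.1, 0.7, -0.9]
wrist_force: [-0.0, 0.3, 0.9]
opening: 0.0283
shift [-0.0201  0.1149 -0.038 ] turn [ 0.0009 -0.0056 -0.0114]
```

```bash
python3 -m crank '-0.021 0 -0.038 0 -0.005 -0.011;-0.021 0.05 -0.038 0 -0.005 -0.011;-0.021 0.1 -0.038 0 -0.005 -0.011;-0.021 0.114 -0.038 0 -0.005 -0.011;-0.021 0.114 -0.038 0 -0.005 -0.011'
python3 - <<'E'
from h import *
im=vision.camera('top')[:,:,::-1][180:330,280:480]
togo([.382,-.228,.08])
cv2.imwrite('pics/g9.png',cv2.resize(im,(600,450),interpolation=2))
print((px('top',[[.382,-.168,.08],[.382,-.288,.08]])-[280,180])*3)
E
```

```text
time: 44.65
ee_pos: [0.3841, -0.2236, 0.1408]
tcp_rot: [-89.9, 0.1, -0.3]
wrist_force: [0.2, -0.8, -0.4]
opening: 0.0287
shift [-0.0032  0.0632 -0.0038] turn None
[[210.49208774 324.40154138]
 [346.58732057 327.0677847 ]]
```

View pics/g9.png

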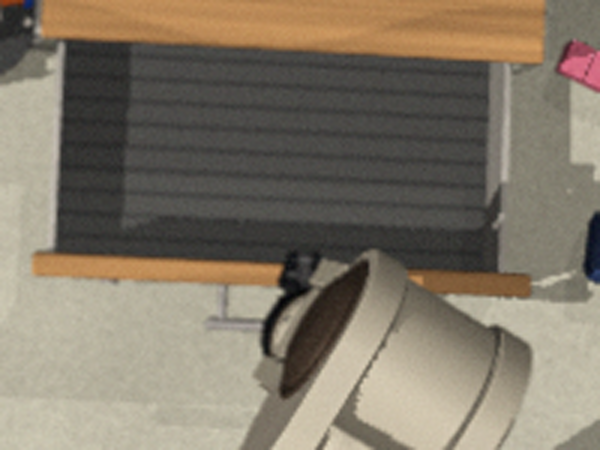

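```bash
python3 -m crank '-0.001 0.03 0 0 0 0;-0.001 0.05 0 0 0 0;-0.001 0.063 0 0 0 0;-0.001 0.063 0 0 0 0'
python3 -m crank '0 0 0 0 0 0;0 0 0 0 0 0;0 0 0 0 0 0;0 0 0 0 0 0' 1 40
python3 -m crank '0.02 0 0 0 0 0;0.04 0 0 0 0 0;0.06 0 0 0 0 0;0.08 0 0 0 0 0;0.1 0 0 0 0 0;0.12 0 0 0 0 0;0.14 0 0 0 0 0;0.14 0 0 0 0 0'
```

```text
time: 45.1
ee_pos: [0.3847, -0.2247, 0.0801]
tcp_rot: [-90.1, -0.1, -0.3]
wrist_force: [-0.4, 0.5, -0.3]
opening: 0.0288
time: 45.5
ee_pos: [0.385, -0.2251, 0.0815]
tcp_rot: [-90.1, -0.3, -0.3]
wrist_force: [-0.3, 1.3, 6.2]
opening: 0.0095
time: 46.3
ee_pos: [0.5273, -0.2282, 0.0816]
tcp_rot: [-90.4, -0.4, -0.4]
wrist_force: [3.5, -12.8, 0.9]
opening: 0.009
```

```bash
python3 -m crank '0.01 0 0 0 0 0;0.02 0 0 0 0 0;0.03 0 0 0 0 0;0.037 0 0 0 0 0;0.037 0 0 0 0 0'
python3 -m crank '0.003 0 0 0 0 0;0.006 0 0 0 0 0;0.006 0 0 0 0 0'
```

```text
time: 46.8
ee_pos: [0.5628, -0.229, 0.0816]
tcp_rot: [-90.4, -0.3, -0.4]
wrist_force: [2.1, -14.7, -1.3]
opening: 0.0093
time: 47.1
ee_pos: [0.5673, -0.229, 0.0816]
tcp_rot: [-90.4, -0.2, -0.4]
wrist_force: [-4.6, -15.7, 1.9]
opening: 0.0092
```

```bash
python3 -m crank '0.003 0 0 0 0 0;0.006 0 0 0 0 0;0.006 0 0 0 0 0'
```

```text
time: 47.4
ee_pos: [0.5677, -0.229, 0.0815]
tcp_rot: [-90.4, 0.5, -0.5]
wrist_force: [-35.0, -14.0, 17.3]
opening: 0.0092
```

```bash
python3 -m crank '-0.005 0 0 0 0 0;-0.005 0 0 0 0 0;-0.005 0 0 0 0 0' 0.33
python3 -m crank '0 -0.04 0 0 0 0;0 -0.08 0 0 0 0;0 -0.13 0 0 0 0;0 -0.18 0 0 0 0;-0.3 -0.2 -0.3 0 0 0;-0.3 -0.2 -0.3 0 0 0;-0.3 -0.2 -0.3 0 0 0;-0.3 -0.2 -0.3 0 0 0'
python3 -m crank '-0.17 0 -0.17 0 0 0;-0.17 0 -0.17 0 0 0;-0.17 0 -0.17 0 0 0;-0.17 0 -0.17 0 0 0;-0.17 0 -0.17 0 0 0;-0.17 0 -0.17 0 0 0'
python3 - <<'E'
from h import *
I={}
for n in('top','side'): I[n]=vision.camera(n)[:,:,::-1].copy()
PH=103.4;o,M=trayframe(HUB,PH)
r=boxes('top',I['top'],(100,100,255,300),.178)
for k in r: print(k,(M.T@(r[k][0]-o)).round(4),r[k][1]-PH)
cv2.imwrite('pics/g10.png',np.hstack([cv2.resize(I['side'][150:400,130:380],(400,400),interpolation=2),cv2.resize(I['top'][120:320,100:300],(400,400),interpolation=2)]))
cv2.imwrite('pics/raw_g10.png',I['top'])
print('pull expect',px('top',[[.567,-.168,.08],[.567,-.288,.08]]))
E
```

```text
time: 47.7
ee_pos: [0.5689, -0.2258, 0.0808]
tcp_rot: [-90.1, -0.2, -0.3]
wrist_force: [0.2, -0.7, -0.1]
opening: 0.0287
time: 48.5
ee_pos: [0.4251, -0.367, 0.2699]
tcp_rot: [-90.1, -0.2, -0.2]
wrist_force: [1.2, -0.5, 0.3]
opening: 0.0283
time: 49.1
ee_pos: [0.252, -0.5381, 0.2686]
tcp_rot: [-90.1, -0.1, -0.5]
wrist_force: [0.3, -0.1, -0.5]
opening: 0.0287
violet [200.6 194.6] [0.6051 0.2105 0.178 ] long axis 16.3 [0.03  0.096]
blue [177.4 198.9] [0.5933 0.2673 0.178 ] long axis 16.5 [0.032 0.098]
green [154.5 204.1] [0.5793 0.3232 0.178 ] long axis 16.7 [0.031 0.097]
orange [131.9 210.8] [0.5616 0.3791 0.178 ] long axis 18.4 [0.034 0.1  ]
violet [-0.0877 -0.0017  0.0284] -87.12280397824188
blue [-0.0297 -0.0033  0.028 ] -86.90593502025824
green [ 0.0279 -0.0026  0.0282] -86.68553067589411
orange [0.0864 0.0014 0.0292] -84.97594387255722
pull expect [[351.74702231 217.58364034]
 [396.87966265 218.88598234]]
```

View pics/g10.png

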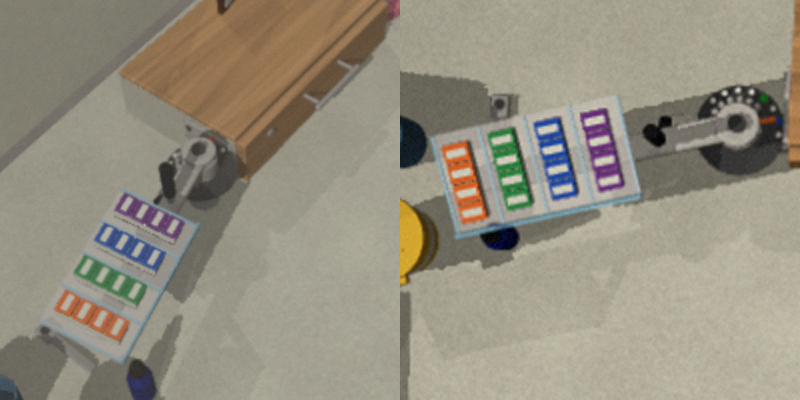

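```bash
python3 -m crank '0 0 0 0 0 0;0 0 0 0 0 0'; python3 -c "
from workcell import bot;print(bot.job_done())"
```

```text
time: 49.4
ee_pos: [0.2561, -0.5345, 0.2695]
tcp_rot: [-90.1, -0.2, -0.2]
wrist_force: [-0.6, 0.1, 0.5]
opening: 0.0287
the job is handed in; nothing more can be done
None
```

I finished the job and handed it in at 49.4 s of the 210 s allowed; no verdict is reported.

**What I did:**
1. Clicked the tray from about notch 2 to notch 4.
2. Pulled the drawer open to its stop.
3. Laid all four boxes in their own lanes: violet, blue, green and orange, counting out from the hub.
4. Clicked the loaded tray on to notch 6.
5. Pushed the drawer home to its stop. Its pull moved about 185 mm between the two stops.
6. Parked the arm clear of everything.

**Last checks:**
- **Boxes:** the final top picture shows all four lids up. They are within about 2 mm of their lane centres, y is between -3 and +1 mm, and they lie within about 5° of the slope direction.
- **Tray:** the pointer is at the blue stud.
- **Drawer:** closed.
- **Bystanders:** I did not measure the four items that were to be left alone. The robot passed none of them closely, and the wrist readings after each move showed no unexpected knock.

**Checks that disagreed:**
- **Notch 4 angle:** the tray outline put the arm at notch 4, but the pointer read low at about notch 3.84. I put that down to viewing angle. Both readings are inside the tolerance.
- **Starting angle:** it read about notch 2.25 to 2.3 rather than a clean 2.

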